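Set the brake adjuster with the flat driver

ROBOT

A 6-joint arm with a two-finger parallel gripper is mounted at the origin on the work surface. World frame = base frame: x ahead of the robot, y to its left, z up, the work surface at z = 0. Lengths are in m, angles in degrees, forces in N, time in s.
With the tool pointing down it reaches from about 0.225 to 0.725 m from the base axis. Payload 3.1 kg.
Tool frame: the origin (TCP) lies on the centre line of the jaws, within the pads' length; the fingertips stand 22 mm ahead of it and the grasp point (between the pads) lies 3 mm ahead of it (arm.tips_ahead is the z of the fingertips in the tool frame, in m); z points along the fingers, y is the line along which they close (so a half turn about z gives the same grasp; the last joint's range is limited). The gripper opens to 85 mm and grips with 20 to 120 N. Pads are 22 mm wide; open, the fingers measure 114 mm over their backs; the gripper's body (76 mm by 85 mm) begins 54 mm behind the grasp point. The pads swing forward as they close: fully open they stand 13 mm farther back than shut.
Start: joints at [63.151, 2.75, 5.684, 92.934, 0, 82.678], TCP at [0.175, 0.495, 0.223] pointing down, gripper open.
Joint ranges: [-166.93, 166.93], [-56.73, 111.36], [-69.38, 81.34], [-121.58, 131.49], [-85.45, 84.26], [-180, 180]. Speed limits (degrees/s): [159.86, 159.86, 180, 180, 180, 180].

INTERFACE

Orientations are given as [roll, pitch, yaw] about the fixed x, y, z axes, in that order (R = Rz(yaw) Ry(pitch) Rx(roll)).
In Python, from workcell import read_state, viewer, arm gives the robot as it stands.
- The arm moves only by the shell command python3 -m inch 'ROWS' [FORCE]. ROWS is text: rows parted by semicolons, each of 7 numbers parted by spaces: the shift along the tool's x, y, z normalised to -1 to 1, where 1 is 100 mm, then the turn, a rotation vector about the tool's x, y, z normalised to -1 to 1, where 1 is 180 degrees, then the closure, from 0 (fully open) to 1 (shut). A call has 1 to 12 rows; each row shifts and turns the commanded pose from where the row before left it, along the tool's axes as they then stand; what a row does not reach is not made up. A row lasts 1/12 s, in which the tool goes at most 41.7 mm and 7.16 degrees, less where a joint would pass 70% of its speed; a pose out of reach is approached as far as the arm can. A call with a number of a shift or a turn outside -1 to 1 is refused whole. A call with a gripper value outside its range is refused whole. The fingers move at their own pace and stop on an object; FORCE is the grip in N (left out, the last holds). Time passes only in rows, so rows that do not move let the fingers close. It gives the time, the measured TCP pose, the force, the opening and the grip force at its end, in the units of the state.
- read_state(): the state, without advancing time (a new reading comes with each control period).
- viewer.capture(name): name is "scene" or "top" or "wrist"; returns a dict with "img" (384x512x3 uint8, red, green, blue), "camera_matrix" (3x3 intrinsics, pixels), "k1" (the pictures are not rectified: a ray, as slopes to the right and down, at radius r is drawn at 1 + k1 r^2 times it, then the intrinsics apply), "world_from_camera" (4x4, takes a point from camera to world coordinates). Camera axes: x right, y up, looking along -z (the intrinsics and any distortion apply to the point x, -y, -z); pixel columns grow to the right and rows downward; lengths in m; the calibration is good to about 2 mm. A picture is of the moment at which its call begins. There is no depth.
- arm.sign_off(): hands the job in; it is judged then, once.
The state is a dict: "time": time; "joints": joint angles; "joint_vel": joint speeds; "joint_efforts": joint torques, N m; "tool_pos": TCP position; "tcp_rot": TCP orientation; "wrist_force": force on the tool from outside, world axes, zero at the start; "ft_torque": the same for the moment, N m; "width": opening from 0.0 (shut) to 1.0 (fully open); "finger_force": force on a finger pad.
Only numpy, scipy, OpenCV 4.12 (cv2) and the standard library are available. Lean on these libraries where they do the work, as an engineer would, in place of code of your own. Each camera call takes 0.05 s, during which the arm holds its last target. There are 200 camera calls.

TASK

Take the big flat driver from its rack and, with the blade kept seated in the slot, slacken the large locking screw on the adjuster unit's sloping cover by about a quarter turn anticlockwise. Then put the blade through the access slot and work the star wheel round towards the cover's low edge, tooth by tooth, until the pointer at the unit's side lines up with the fixed tab; after that tighten the locking screw right up again and stand the driver back upright in its rack. Turn the screw and the wheel only with the blade, never move the wheel while the screw is tight, and leave the carton, bottle and spanner where they are.

Things in the scene. Friction and masses are not known exactly. Their poses are not given: they have to be found in the camera images.
- driver_grip (a point): Centre of the driver's handle. The driver (170 mm long, about 0.2 kg) stands upright in the rack, blade down, its z up. Black handle 62 mm high, 36 mm along x, 26 mm along y (grip across the 26 mm). Under it a steel collar 54 mm across, its underside 42 mm below this point, rests on the rack's top. Below that a 12 mm round shank and the blade.
- driver_tip (a point): Middle of the driver's blade edge, 142 mm below driver_grip along the driver's axis; same axes as driver_grip. The flat blade is 18 mm wide (along x), 3 mm thick (along y), 24 mm long.
- rack_hole (a point): Centre of the 32 mm square hole in the rack's top, 115 mm above the bench, in which the driver hangs by its collar. The plywood rack is fixed: 130 mm (x) by 100 mm (y), top board 12 mm thick, open below. Three low punches stand 12 mm above the top near its corners (48 mm in x, 38 mm in y from the hole). z is up.
- screw_slot (a point): Centre of the slot's floor in the large locking screw (steel head 48 mm across), on the right half of the unit's sloping cover as seen from the robot. x runs along the slot and turns with the screw; z points out along the screw's axis. The slot runs right across the head, 8 mm deep, 5 mm wide, flaring in its top 3.5 mm to 10 mm. The floor is 5 mm above the cover.
- lock_screw (a joint): Angle of the locking screw, rad: 0 is fully tight (hard stop), it grows anticlockwise seen from outside (slackening), a quarter turn is 1.57, far stop at 1.9. At 0 the slot runs up and down the slope. Stays where it is left; takes about 0.12 N m to turn.
- access_slot (a point): Centre of the oblong opening in the sloping cover, at its outer surface: z out of the cover, x up the slope (away from the robot), y left along the cover. The cover slopes 26 degrees, low edge towards the robot; 200 mm (y) by 150 mm (x), 6 mm thick. The opening is 40 mm along x, 26 mm along y; the star wheel shows in it. The screw's axis is at y = -85 mm in this frame.
- star (a joint): Angle of star wheel and pointer, rad: 0 when the pointer lines up with the fixed tab; grows as the wheel's top moves down the slope (-x of access_slot); starts between -1.15 and -0.85, stops at -1.5 and 0.6. At 0 a gap between teeth lies in the middle of the opening; gaps repeat every 0.628 rad. No detent: it stays where it is left (friction 0.1 N m).
- star_axis (a point): Centre of the steel star wheel, 42 mm under access_slot along its z; turns with the wheel about its y (parallel to access_slot's y). Wheel 20 mm wide with 10 teeth, 5 mm thick at the crest, about 7 at the foot; crest radius 34 mm (8 mm under the cover's surface), root radius 22 mm.
- pointer_tip (a point): Tip of the steel pointer, 62 mm from the wheel's axis, outside the unit's left side wall; it turns with the star wheel and at 0 stands square to the cover just under a small steel tab on the cover's left edge (the tab reaches 35 mm above the cover).
- carton: Bystander: small cardboard carton 110 x 90 x 70 mm; origin under its centre.
- oil_bottle: Bystander: white bottle 60 mm across, 150 mm tall; origin under its centre.
- spanner: Bystander: open-ended spanner 190 mm long lying on the bench behind the unit; origin under its middle.
There are look-alikes about, which are no part of the job. Leave any yellow look-alike of the part that bears driver_grip alone.

How it is judged (in metres and radians):
On the way, in this order (a step that is already met when the one before it is completed fails the run):
1. the locking screw is slackened by about a quarter turn, blade in its slot (value of joint lock_screw above 1.2 rad and distance between driver_tip and screw_slot below 0.014 m), for 0.1 s.
2. the star wheel is brought to where the pointer lines up with the tab, blade through the access slot (value of joint star between -0.13 and 0.13 rad and z of driver_tip in the frame of access_slot below -0.006 m and distance between driver_tip and access_slot below 0.034 m), for 0.05 s.
3. the locking screw is tight again, blade in its slot (value of joint lock_screw below 0.17 rad and distance between driver_tip and screw_slot below 0.014 m), for 0.1 s.
At the end, for the whole second after the job is handed in: The locking screw is tight (within 0.17 rad of its stop), the star wheel's pointer is within 0.13 rad of the tab, and the driver stands released, within 0.1 rad of vertical, in the rack hole with its collar down on the rack (within 15 mm of the hole's centre) (value of joint lock_screw below 0.17 rad and value of joint star between -0.13 and 0.13 rad and horizontal distance between driver_grip and rack_hole below 0.015 m and z of driver_grip in the frame of rack_hole between 0.036 and 0.047 m and angle between driver_grip's own z axis and vertical below 0.1 rad); the robot touches nothing.
It fails at once if the locking screw is turned without the blade seated in its slot ((velocity of joint lock_screw above 0.25 rad/s or velocity of joint lock_screw below -0.25 rad/s) and (distance between driver_tip and screw_slot above 0.014 m or z of driver_tip in the frame of screw_slot above 0.0065 m)).
It fails at once if the star wheel is turned other than with the blade through the access slot ((velocity of joint star above 0.25 rad/s or velocity of joint star below -0.25 rad/s) and distance between driver_tip and access_slot above 0.034 m).
It fails at once if the star wheel is moved while the locking screw is tight ((velocity of joint star above 0.15 rad/s or velocity of joint star below -0.15 rad/s) and value of joint lock_screw below 1 rad).
It fails at once if a bystander is disturbed (moved over 30 mm) (distance of any of carton, oil_bottle, spanner from where it was at the start of the episode above 0.03 m).
It also fails if it takes over 67 s, if anything falls off the work surface, if the arm or the gripper's body presses on something with over 40 N, if the wrist force passes 120 N, or if a joint passes its speed limit or range.

## Working session

There is one attempt and no reset: what is moved stays moved. The work goes in short steps, Python scripts to look and compute and a shell command to move; the robot and the scene stay as the last step left them, time stands still between calls to the robot, and variables do not carry over. Pictures are saved under pics/ and viewed, at most 10 in all, crops included, and the job is handed in when it is done.

```bash
ls; mkdir -p pics
python3 - <<'E'
from workcell import read_state, viewer, arm
import cv2, numpy as np, pickle
d={}
for n in("scene","top","wrist"):
    c=viewer.capture(n); d[n]=c; cv2.imwrite(f"pics/{n}0.png",c["img"][...,::-1])
    print(n,c["camera_matrix"].tolist(),c["k1"],np.round(c["world_from_camera"],3).tolist())
pickle.dump(d,open("c0.pkl","wb"))
a=cv2.resize(d["scene"]["img"],(800,600)); cv2.imwrite("pics/s0b.png",a[...,::-1])
a=cv2.resize(d["top"]["img"],(800,600)); cv2.imwrite("pics/t0b.png",a[...,::-1])
print(read_state(), arm.tips_ahead)
E
```

```text
pics
scene [[368.39059919807096, 0.0, 256.1950468578763], [0.0, 368.39059919807096, 196.21626179945383], [0.0, 0.0, 1.0]] 0.01667195630123998 [[-0.247, -0.699, 0.671, 1.247], [0.969, -0.183, 0.166, 0.168], [0.006, 0.691, 0.722, 0.842], [0.0, 0.0, 0.0, 1.0]]
top [[347.0277217942615, 0.0, 250.57144692056434], [0.0, 347.0277217942615, 190.64838217392318], [0.0, 0.0, 1.0]] -0.09759486286372565 [[-0.008, 0.992, -0.122, 0.45], [-1.0, -0.009, -0.011, 0.016], [-0.012, 0.122, 0.992, 1.174], [0.0, 0.0, 0.0, 1.0]]
wrist [[289.9021490667711, 0.0, 251.4274841763709], [0.0, 289.9021490667711, 187.58949538990092], [0.0, 0.0, 1.0]] 0.01567943039339893 [[0.334, -0.9, -0.279, 0.104], [0.942, 0.319, 0.101, 0.52], [-0.002, -0.297, 0.955, 0.372], [0.0, 0.0, 0.0, 1.0]]
{'time': 0.15, 'joints': array([6.31514533e+01, 2.78563727e+00, 5.61200755e+00, 9.29325773e+01,
       9.54948737e-04, 8.26792314e+01]), 'joint_vel': array([ 0.05840606, -0.13401457,  0.1783333 , -0.01476569,  0.02082147,
        0.04890734]), 'joint_efforts': array([ 1.56083501e-03, -3.39259350e+01,  3.20424056e+01,  1.53759518e-02,
       -1.89217467e-04,  6.62245426e-06]), 'tool_pos': array([0.175261  , 0.49436941, 0.22196147]), 'tcp_rot': array([-1.79894780e+02, -1.44804895e-02,  1.60472208e+02]), 'wrist_force': array([ 0.45341498,  0.25693048, -0.34362871]), 'ft_torque': array([-0.02981027,  0.07218014,  0.0286563 ]), 'finger_force': 0.0, 'width': 0.9977568019745848} 0.022
```

View pics/s0b.png

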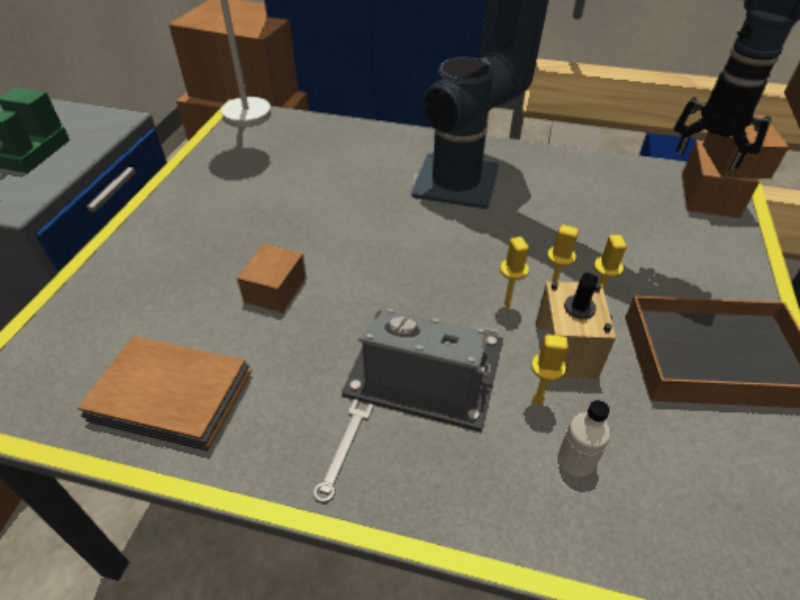

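View pics/t0b.png

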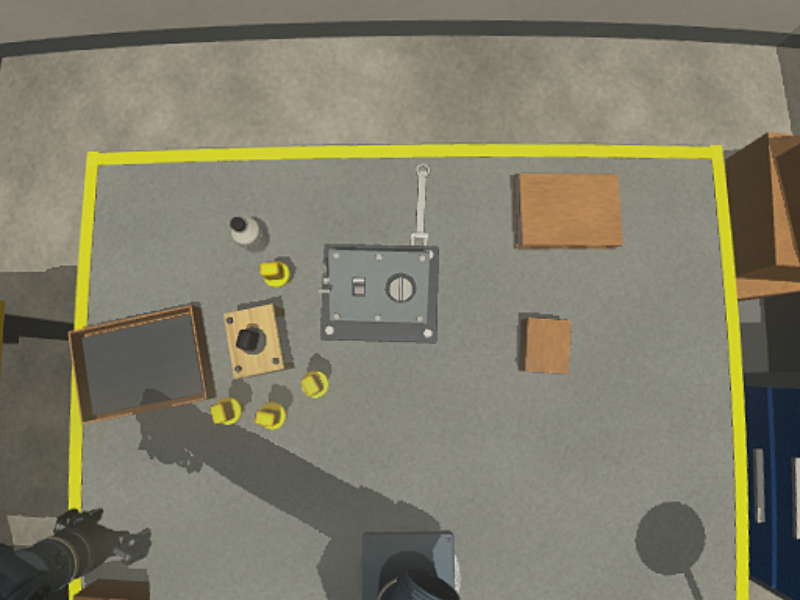

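The scene view shows the black-handled driver in the plywood rack at (585,293). Four yellow look-alikes stand around the rack at (515,258), (563,243), (612,255) and (550,357). The top view shows the same driver at (250,340), the adjuster screw at (400,288) and the access slot at (359,287). The black one is the driver I want, since it is the only one that hangs in the rack hole. I'll confirm that in one enlarged crop.

```bash
cat > h.py <<'E'
import numpy as np, cv2, pickle
from scipy.spatial.transform import Rotation as R
def ray(c,u,v):
    K=c["camera_matrix"]; k=c["k1"]
    d=cv2.undistortPoints(np.array([[[u,v]]],float),K,np.array([k,0,0,0,0.]))[0,0]
    M=np.array(c["world_from_camera"]); r=M[:3,:3]@np.array([d[0],-d[1],-1]); return M[:3,3],r/np.linalg.norm(r)
def onz(c,u,v,z):
    o,r=ray(c,u,v); return o+r*(z-o[2])/r[2]
def tri(c1,p1,c2,p2):
    o1,r1=ray(c1,*p1);o2,r2=ray(c2,*p2)
    t=np.linalg.lstsq(np.c_[r1,-r2],o2-o1,rcond=None)[0]
    a=o1+r1*t[0];b=o2+r2*t[1]; return (a+b)/2,np.linalg.norm(a-b)
def proj(c,P):
    M=np.array(c["world_from_camera"]); q=M[:3,:3].T@(np.array(P)-M[:3,3]); x=np.array([q[0]/-q[2],-q[1]/-q[2]])
    x=x*(1+c["k1"]*(x@x)); K=c["camera_matrix"]; return np.array([K[0,0]*x[0]+K[0,2],K[1,1]*x[1]+K[1,2]])
E
python3 - <<'E'
import pickle,cv2,numpy as np
d=pickle.load(open("c0.pkl","rb"))
t=d["top"]["img"][145:255,135:290]; s=d["scene"]["img"][140:275,215:405]
t=cv2.resize(t,None,fx=5,fy=5,interpolation=cv2.INTER_CUBIC); s=cv2.resize(s,None,fx=4,fy=4,interpolation=cv2.INTER_CUBIC)
cv2.imwrite("pics/tc.png",t[...,::-1]);cv2.imwrite("pics/sc.png",s[...,::-1])
E
```

```text
(no output)
```

View pics/tc.png

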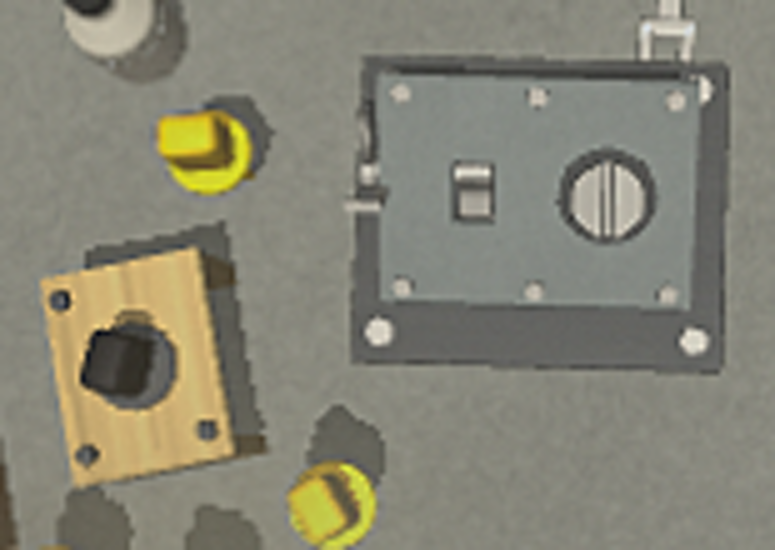

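View pics/sc.png

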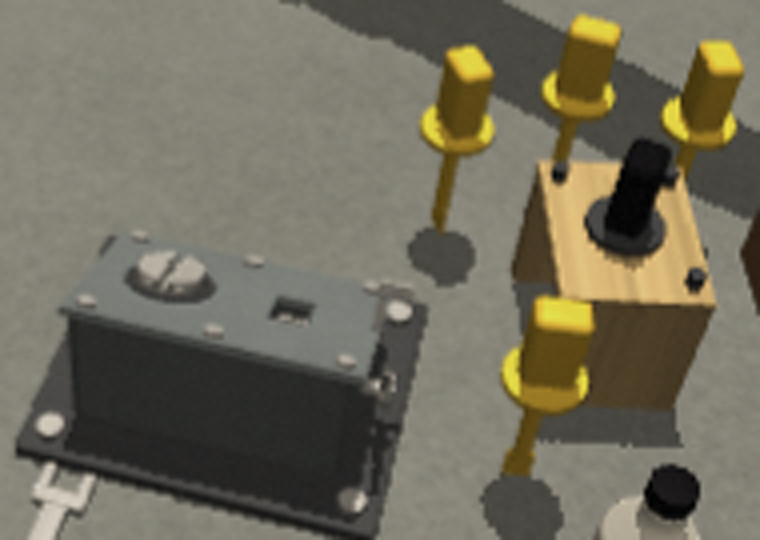

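The top crop confirms the black driver at (118,362) in the plywood rack, with the screw at (608,200) and the slot at (473,190). The scene crop shows the black handle at (640,190) and yellow look-alikes standing outside the rack. Next I'll measure.

```bash
cat > m.py <<'E'
from h import *
d=pickle.load(open("c0.pkl","rb")); T,S=d["top"],d["scene"]
t=lambda p:(135+(p[0]+.5)/5-.5,145+(p[1]+.5)/5-.5)
s=lambda p:(215+(p[0]+.5)/4-.5,140+(p[1]+.5)/4-.5)
np.set_printoptions(precision=4,suppress=True)
print("rack",[np.round(onz(T,*t(p),.115)[:2],4) for p in[(40,278),(197,247),(235,455),(77,487)]])
c=np.mean([onz(T,*t(p),.115) for p in[(40,278),(197,247),(235,455),(77,487)]],0);print(c)
print("rack scene",[np.round(onz(S,*s(p),.115)[:2],4) for p in[(540,162),(685,165),(715,303),(555,303)]])
print("punch top",[np.round(onz(T,*t(p),.127)[:2],4) for p in[(60,300),(207,430),(87,455)]])
print("punch sc",[np.round(onz(S,*s(p),.127)[:2],4) for p in[(559,171),(668,175),(696,277)]])
for n,a,b in[("fl",(401,93),(346,361)),("fm",(538,97),(213,330)),("fr",(676,101),(85,300)),("nl",(402,288),(372,287)),("nm",(534,292),(254,261)),("nr",(668,295),(140,236)),("slot",(473,190),(293,310)),("screw",(608,200),(175,272)),
 ("yA",(191,133),(565,315)),("yB",(322,500),(470,62)),("hand",(118,362),(650,155)),("collar",(132,363),(627,223)),("tab",(363,203),(384,287))]:
    print(n,*tri(T,t(a),S,s(b)))
E
python3 m.py
```

```text
rack [array([0.5538, 0.3634]), array([0.5723, 0.2648]), array([0.4444, 0.2393]), array([0.4251, 0.337 ])]
[0.4989 0.3011 0.115 ]
rack scene [array([0.4424, 0.2433]), array([0.4194, 0.3434]), array([0.548 , 0.3638]), array([0.5744, 0.263 ])]
punch top [array([0.539 , 0.3465]), array([0.4596, 0.254 ]), array([0.4446, 0.3275])]
punch sc [array([0.4615, 0.2556]), array([0.4464, 0.3292]), array([0.5396, 0.3486])]
fl [0.6653 0.1385 0.1257] 0.002410772020479385
fm [0.6619 0.0536 0.1258] 0.0015985654049681835
fr [ 0.6585 -0.0313  0.1261] 0.0012881465144887253
nl [0.5499 0.1433 0.0695] 0.0016493947089962029
nm [0.5466 0.0586 0.0695] 0.0012976467503751563
nr [ 0.5438 -0.0264  0.0697] 0.002262753416140775
slot [0.6086 0.0961 0.0974] 0.002503413266819662
screw [0.6005 0.0124 0.1029] 0.004257199638939431
yA [0.6338 0.2597 0.1697] 0.005367360430326029
yB [0.4186 0.179  0.1744] 0.00556083944220797
hand [0.4978 0.2988 0.1856] 0.011038159085620012
collar [0.5003 0.3024 0.1259] 0.0024219136372689944
tab [0.5977 0.1568 0.1259] 0.006858212181668969
```

```bash
cat > plan.py <<'E'
from h import *
from workcell import read_state, viewer, arm
np.set_printoptions(precision=4,suppress=True)
def cur():
    s=read_state(); return s,np.array(s["tool_pos"]),R.from_euler("xyz",s["tcp_rot"],degrees=True)
def plan(p,Rt):
    s,q,Rc=cur(); rv=(Rc.inv()*Rt).as_rotvec()/np.pi
    print("t",s["time"],"rot units",rv,"then shift units",Rt.inv().apply(np.array(p)-q)/.1, "| shift w/o rot",Rc.inv().apply(np.array(p)-q)/.1)
down=lambda yaw:R.from_euler("xyz",[180,0,yaw],degrees=True)
# cover frame: columns x up slope, y left, z out
psi=np.radians(-2.35);th=np.radians(26)
ex=np.array([np.cos(th)*np.cos(psi),np.cos(th)*np.sin(psi),np.sin(th)]);ey=np.array([-np.sin(psi),np.cos(psi),0]);n=np.cross(ex,ey)
C=np.c_[ex,ey,n]
E
python3 - <<'E'
from plan import *
plan([.499,.3015,.30],down(-168.5))
E
```

```text
t 0.15 rot units [-0.0005 -0.0002 -0.1724] then shift units [-2.7879 -2.5354 -0.7804] | shift w/o rot [-3.6957 -0.737  -0.78  ]
```

```bash
python3 -m inch '0 0 -0.3 0 0 -0.035 0; 0 0 -0.3 0 0 -0.035 0; 0 0 -0.2 0 0 -0.035 0; 0 0 0 0 0 -0.035 0; 0 0 0 0 0 -0.032 0'
python3 - <<'E'
from plan import *
plan([.499,.3015,.30],down(-168.5))
E
```

```text
time: 0.57
tool_pos: [0.1759, 0.4955, 0.3048]
tcp_rot: [179.8, 0.1, -168.3]
wrist_force: [-0.2, 0.5, -0.3]
width: 1.0
finger_force: 0.0
t 0.5667 rot units [0.0009 0.0007 0.0013] then shift units [-2.7796 -2.5457  0.0484] | shift w/o rot [-2.7688 -2.5574  0.0475]
```

```bash
python3 -m inch '-0.28 -0.255 0 0 0 0 0; -0.28 -0.255 0 0 0 0 0; -0.28 -0.255 0 0 0 0 0; -0.28 -0.255 0 0 0 0 0; -0.28 -0.255 0 0 0 0 0; -0.28 -0.255 0 0 0 0 0; -0.28 -0.255 0 0 0 0 0; -0.28 -0.255 0 0 0 0 0; -0.27 -0.255 0 0 0 0 0; -0.27 -0.255 0 0 0 0 0; 0 0 0 0 0 0 0; 0 0 0 0 0 0 0'
python3 - <<'E'
from plan import *
plan([.499,.3015,.30],down(-168.5))
c=viewer.capture("wrist"); pickle.dump(c,open("w1.pkl","wb"))
cv2.imwrite("pics/w1.png",cv2.resize(c["img"],(800,600))[...,::-1])
for P in [(.499,.3015,.115),(.499,.3015,.188)]: print(proj(c,P)*800/512)
E
```

```text
time: 1.57
tool_pos: [0.4997, 0.2984, 0.3013]
tcp_rot: [-180.0, -0.2, -168.8]
wrist_force: [0.5, -0.6, -0.8]
width: 0.997
finger_force: 0.0
t 1.5667 rot units [-0.0001 -0.0009 -0.0016] then shift units [0.001  0.0314 0.013 ] | shift w/o rot [0.0011 0.0314 0.013 ]
[397.259  257.3562]
[398.3721 283.8439]
```

View pics/w1.png

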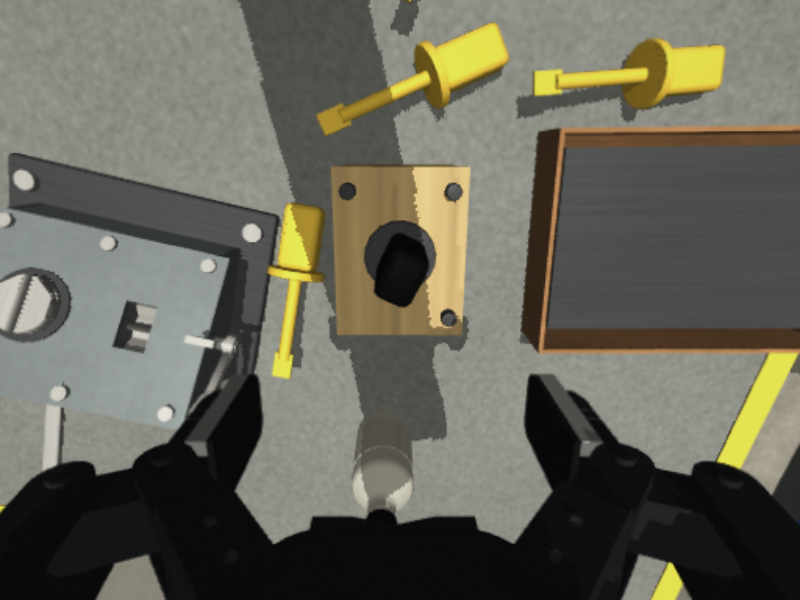

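The wrist view shows the rack at (400,250). The collar is at (400,257) and the black handle top at about (405,270). The handle is turned clockwise relative to the rack edges, and the yellow look-alikes have toppled clear of it. I'll enlarge the handle to get its yaw.

Run:
```python
import pickle,cv2,numpy as np
c=pickle.load(open("w1.pkl","rb"))
a=c["img"][140:205,220:300].astype(float); a=np.clip((a/90)**.6*255,0,255).astype(np.uint8)
cv2.imwrite("pics/w1c.png",cv2.resize(a,None,fx=9,fy=9,interpolation=cv2.INTER_CUBIC)[...,::-1])
```

```text
(no output)
```

View pics/w1c.png

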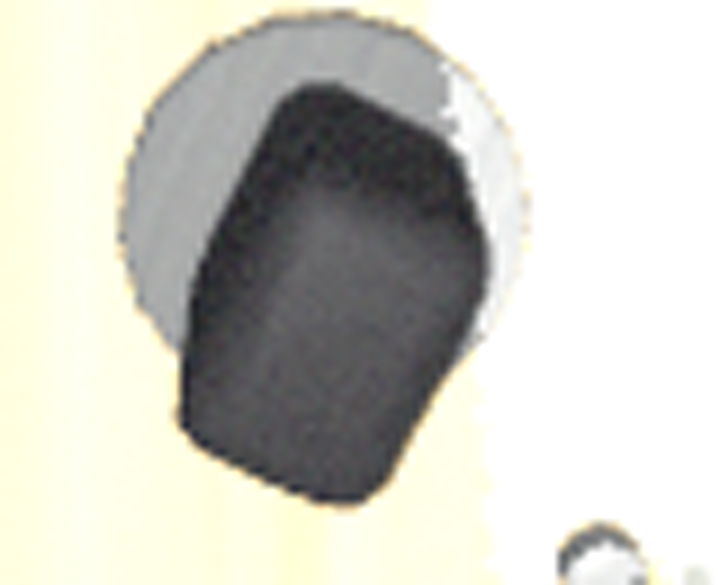

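The crop shows the collar centred at about (325,210). The handle's top face has its right edge running from (488,270) to (385,480) and its bottom edge from (200,440) to (325,500).

Run:
```python
from plan import *
c=pickle.load(open("w1.pkl","rb"))
w=lambda p,z:onz(c,220+(p[0]+.5)/9-.5,140+(p[1]+.5)/9-.5,z)[:2]
ang=lambda a,b,z:np.degrees(np.arctan2(*(w(b,z)-w(a,z))[::-1]))
print("right top",ang((488,270),(385,480),.188),"bottom",ang((200,440),(325,500),.188)-90,"base left",ang((280,100),(215,235),.126), "base top",ang((330,85),(440,135),.126)-90)
print("collar",w((325,210),.126),"top ctr",w((337,345),.188))
print("top corners",w((490,262),.188),w((352,505),.188),w((180,425),.188))
```

```text
right top -13.24291140481676 bottom -15.591382231012233 base left -14.384072266711895 base top -13.289743322086267
collar [0.4942 0.3021] top ctr [0.495  0.3027]
top corners [0.4832 0.3164] [0.512  0.3078] [0.5068 0.2881]
```

```bash
python3 -m inch '0 0 0 0 0 0.035 0; 0 0 0 0 0 0.035 0; 0 0 0 0 0 0.035 0; 0 0 0 0 0 0.034 0; 0 0 0 0 0 0 0; 0 0 0 0 0 0 0'
python3 - <<'E'
from plan import *
plan([.497,.302,.160],down(166))
E
```

```text
time: 2.12
tool_pos: [0.4973, 0.301, 0.3033]
tcp_rot: [180.0, 0.0, 166.7]
wrist_force: [-0.3, -0.4, 0.6]
width: 1.002
finger_force: 0.0
t 2.1167 rot units [0.0001 0.     0.0038] then shift units [0.0055 0.0088 1.4335] | shift w/o rot [0.0055 0.0082 1.4335]
```

```bash
python3 -m inch '0.005 0.01 0.3 0 0 0.004 0; 0 0 0.3 0 0 0 0; 0 0 0.3 0 0 0 0; 0 0 0.25 0 0 0 0.2; 0 0 0.18 0 0 0 0.2; 0 0 0.1 0 0 0 0.2; 0 0 0 0 0 0 0.2; 0 0 0 0 0 0 1; 0 0 0 0 0 0 1; 0 0 0 0 0 0 1; 0 0 0 0 0 0 1; 0 0 0 0 0 0 1' 100; python3 -m inch '0 0 0 0 0 0 1; 0 0 0 0 0 0 1; 0 0 0 0 0 0 1; 0 0 0 0 0 0 1'
python3 - <<'E'
from plan import *
s=cur()[0];print(s["ft_torque"])
plan([.497,.302,.160],down(166))
E
```

```text
time: 3.12
tool_pos: [0.4996, 0.3019, 0.1626]
tcp_rot: [179.8, 0.2, 165.7]
wrist_force: [-0.9, 1.1, 5.0]
width: 0.274
finger_force: 100.0
time: 3.45
tool_pos: [0.4996, 0.3019, 0.1626]
tcp_rot: [179.8, 0.2, 165.7]
wrist_force: [-1.4, -0.6, 5.2]
width: 0.271
finger_force: 100.1
[ 0.0966  0.1288 -0.055 ]
t 3.45 rot units [ 0.0011  0.0011 -0.0016] then shift units [ 0.0253 -0.0049  0.0255] | shift w/o rot [ 0.0253 -0.0051  0.0254]
```

```bash
python3 -m inch '0 0 -0.2 0 0 0 1; 0 0 -0.25 0 0 0 1; 0 0 -0.3 0 0 0 1; 0 0 -0.3 0 0 0 1; 0 0 -0.3 0 0 0 1; 0 0 -0.3 0 0 0 1; 0 0 -0.1 0 0 0 1; 0 0 0 0 0 0 1'
cat >> plan.py <<'E'
Rs=R.from_matrix(np.c_[-ex,ey,-n])   # tool pose, blade along slope
Rq=Rs*R.from_euler("z",-90,degrees=True) # after slackening: +90 about n
floor=np.array([.6012,.0118,.1004]); acc=np.array([.6043,.0560,.0977])+.0407*ey-.002*n+.001*ex
TL=.1476
E
python3 - <<'E'
from plan import *
plan(floor+(TL+.05)*n,Rs)
E
```

```text
time: 4.12
tool_pos: [0.4994, 0.3014, 0.3387]
tcp_rot: [179.8, 0.3, 165.7]
wrist_force: [-0.2, -0.3, -1.9]
width: 0.274
finger_force: 99.2
t 4.1167 rot units [-0.014  -0.1421 -0.0655] then shift units [ 0.024  -2.8521  0.6638] | shift w/o rot [-0.8514 -2.7368  0.6007]
```

```bash
python3 -m inch '-0.08 -0.27 0 0 0 0 1; -0.08 -0.3 0 0 0 0 1; -0.08 -0.34 0 0 0 0 1; -0.08 -0.34 0 0 0 0 1; -0.08 -0.34 0 0 0 0 1; -0.08 -0.34 0 0 0 0 1; -0.08 -0.34 0 0 0 0 1; -0.08 -0.27 0 0 0 0 1; -0.08 -0.2 0 0 0 0 1; 0 0 0 0 0 0 1'; python3 -m inch '0 0 0 -0.0028 -0.0284 -0.0131 1; 0 0 0 -0.0028 -0.0284 -0.0131 1; 0 0 0 -0.0028 -0.0284 -0.0131 1; 0 0 0 -0.0028 -0.0284 -0.0131 1; 0 0 0 -0.0028 -0.0284 -0.0131 1; 0 0 0 0 0 0 1;0 0 0 0 0 0 1;0 0 0 0 0 0 1'
python3 - <<'E'
from plan import *
plan(floor+(TL+.05)*n,Rs)
E
```

```text
time: 4.95
tool_pos: [0.5, 0.0136, 0.3324]
tcp_rot: [-179.8, -0.2, 165.4]
wrist_force: [-0.2, 0.5, -1.7]
width: 0.274
finger_force: 99.3
time: 5.62
tool_pos: [0.5006, 0.018, 0.3346]
tcp_rot: [-179.9, 25.5, 177.7]
wrist_force: [-0.1, -0.3, -1.2]
width: 0.274
finger_force: 99.3
t 5.6167 rot units [-0.0007 -0.0026  0.0001] then shift units [ 0.1209 -0.0202  0.5709] | shift w/o rot [ 0.1163 -0.0189  0.572 ]
```

```bash
python3 -m inch '0.02 -0.003 0.1 0 -0.0026 0 1; 0.02 -0.003 0.1 0 0 0 1; 0.02 -0.003 0.1 0 0 0 1;0.02 -0.003 0.1 0 0 0 1;0.02 -0.003 0.1 0 0 0 1;0.02 -0.003 0.07 0 0 0 1;0 0 0 0 0 0 1;0 0 0 0 0 0 1;0 0 0 0 0 0 1'
python3 - <<'E'
from plan import *
plan(floor+(TL+.05)*n,Rs)
c=viewer.capture("wrist"); pickle.dump(c,open("w2.pkl","wb"))
a=c["img"]; s,q,Rc=cur(); tip=q+Rc.apply([0,0,TL])
print("tip",proj(c,tip),"floor",proj(c,floor),"acc",proj(c,acc))
w=viewer.capture("scene"); pickle.dump(w,open("s2.pkl","wb")); print("sc tip",proj(w,tip),proj(w,floor))
b=w["img"][130:260,200:340]; b=cv2.resize(b,(400,372),interpolation=cv2.INTER_CUBIC)
a=cv2.resize(a[90:310,150:390],(400,367),interpolation=cv2.INTER_CUBIC)
im=np.zeros((372,800,3),np.uint8); im[:367,:400]=a; im[:,400:]=b
cv2.imwrite("pics/w2.png",im[...,::-1])
E
```

```text
time: 6.37
tool_pos: [0.5147, 0.0152, 0.279]
tcp_rot: [-179.8, 26.2, 177.7]
wrist_force: [0.0, 0.4, -1.6]
width: 0.272
finger_force: 99.4
t 6.3667 rot units [-0.0008  0.0009  0.0004] then shift units [0.0044 0.0013 0.0086] | shift w/o rot [0.0044 0.0013 0.0085]
tip [251.5742 173.3455] floor [252.0964 161.7785] acc [320.605  161.7648]
sc tip [259.5478 190.8278] [257.2951 208.3599]
```

View pics/w2.png

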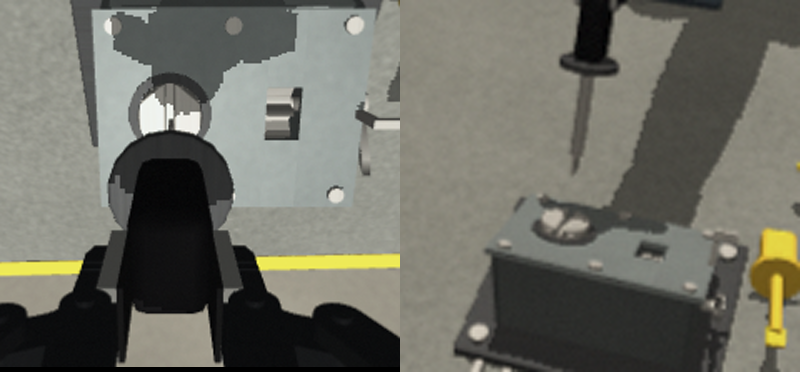

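The left panel (wrist) shows the screw head at about (171,112) with the slot running vertically, and the opening at (284,113). The collar hides the blade. The right panel (scene) shows the blade tip at about (574,175) above the screw at (563,223). I'll check the shank line and the calibration numerically.

Run:
```python
from plan import *
from scipy.optimize import least_squares
w=pickle.load(open("s2.pkl","rb")); c=pickle.load(open("w2.pkl","rb"))
s,q,Rc=cur()
g=cv2.cvtColor(w["img"],cv2.COLOR_RGB2GRAY).astype(int)
for L in [.075,.085,.095,.105,.115,.125,.135,.14,.145]:
    p=proj(w,q+Rc.apply([0,0,L])); r=int(round(p[1])); a=int(round(p[0]))
    print(L,np.round(p,1),a-6,g[r,a-6:a+9])
for l,P in [("b+",[-.009,0,TL]),("b-",[.009,0,TL])]: print(l,proj(w,q+Rc.apply(P)))
f=lambda p:(150+p[0]/1.667,90+p[1]/1.667)
for nme,P,o in [("fl",[.6653,.1385,.1257],(355,25)),("fm",[.6619,.0536,.1258],(233,25)),("fr",[.6585,-.0313,.1261],(112,25)),("nl",[.5499,.1433,.0695],(336,195))]: print(nme,proj(c,P),f(o))
b=cv2.cvtColor(c["img"],cv2.COLOR_RGB2GRAY).astype(int)
for r in (137,140,143,146,149,152,155,158,161,164): print(r,b[r,232:275])
```

```text
0.075 [263.4 164.6] 257 [136 138 136 135 121  81  85  86  79  97 138 138 136 134 138]
0.085 [262.9 168.3] 257 [132 134 135 132 113  80  86  86  78  99 134 137 138 137 136]
0.095 [262.3 171.9] 256 [134 135 135 132 122  80  84  85  81  97 135 133 134 135 135]
0.105 [261.8 175.6] 256 [132 132 133 127 103  82  86  82  83 108 131 132 133 133 130]
0.115 [261.2 179.2] 255 [136 139 139 137 121  80  84  85  80  97 133 132 131 132 132]
0.125 [260.7 182.8] 255 [132 133 134 127 106  84  83  79  88 123 135 135 134 133 133]
0.135 [260.2 186.3] 254 [138 135 132 133 133 129 100  70  88 132 132 130 133 132 132]
0.14 [259.9 188.1] 254 [140 137 135 136 134 125  96  71 102 133 132 131 132 133 133]
0.145 [259.7 189.9] 254 [139 139 140 140 135 122  97 108 131 130 130 132 137 137 133]
b+ [258.6859 191.8152]
b- [260.351  189.7685]
fl [351.5777 209.7256] (362.95740851829635, 104.99700059988002)
fm [286.0387 209.6663] (289.7720455908818, 104.99700059988002)
fr [220.7074 209.7565] (217.18656268746253, 104.99700059988002)
nl [363.3659 106.965 ] (351.5596880623875, 206.97660467906417)
137 [187 186 187 186 185 17
[... 1072 characters left out ...]
1 241 241 240 241 241 241 241 242 241 241 242 240 208 147
 240 240 241 237  85 111 126 126 123 122 123 123 123 122 122 124 124 123
 120 118  72 104 103 102 103]
158 [ 96 155 238 241 241 241 240 240 241 241 241 241 242 242 241 240 210 150
 241 240 241 237 137 110 127 140 238 235 123 122 123 137 237 238 238 238
 236 228 134  85 103 102 101]
161 [ 95 143 234 241 241 240 240 240 241 241 240 241 241 242 241 240 214 152
 239 172 132 132 145 215 240 240 238 238 238 238 238 237 237 238 238 238
 236 227 120  87 102 102 101]
164 [107 123 230 241 241 240 241 240 241 241 241 241 241 241 241 241 216 155
 238 108  59  65 128 214 240 239 238 238 238 237 238 237 237 238 238 238
 236 226 104 101 103 103 100]
```

```bash
python3 -m inch '0 -0.015 0.1 0 0 0 1; 0 0 0.1 0 0 0 1; 0 0 0.1 0 0 0 1;0 0 0.05 0 0 0 1;0 0 0 0 0 0 1;0 0 0 0 0 0 1;0 0 0 0 0 0 1'
python3 - <<'E'
from plan import *
plan(floor+(TL+.008)*n,Rs)
c=viewer.capture("wrist"); pickle.dump(c,open("w3.pkl","wb"))
s,q,Rc=cur(); tip=q+Rc.apply([0,0,TL])
print("tip",proj(c,tip),"floor",proj(c,floor),"top+",proj(c,floor-ex*.024+n*.008))
w=viewer.capture("scene"); g=cv2.cvtColor(w["img"],cv2.COLOR_RGB2GRAY).astype(int)
for L in [.1,.115,.125,.135,.14]:
    p=proj(w,q+Rc.apply([0,0,L])); r=int(round(p[1])); a=int(round(p[0])); print(L,np.round(p,1),a-6,g[r,a-6:a+9])
b=cv2.cvtColor(c["img"],cv2.COLOR_RGB2GRAY).astype(int)
for r in range(136,168,3): print(r,b[r,238:268])
a=c["img"][110:200,190:340]; b2=w["img"][160:240,215:300]
im=np.zeros((480,800,3),np.uint8); im[:240,:400]=cv2.resize(a,(400,240),interpolation=cv2.INTER_CUBIC);im[:,400:][:376]=cv2.resize(b2,(400,376),interpolation=cv2.INTER_CUBIC)
im[240:,:400]=cv2.resize(c["img"][120:168,212:292],(400,240),interpolation=cv2.INTER_CUBIC)
cv2.imwrite("pics/w3.png",im[...,::-1])
E
```

```text
time: 7.05
tool_pos: [0.5299, 0.013, 0.247]
tcp_rot: [-179.8, 26.1, 177.7]
wrist_force: [-0.1, 0.0, -2.5]
width: 0.276
finger_force: 99.4
t 7.05 rot units [-0.0008  0.0006  0.0004] then shift units [0.0017 0.0168 0.0748] | shift w/o rot [0.0018 0.017  0.0747]
tip [251.5317 173.3951] floor [253.4687 168.9611] top+ [253.5755 148.6688]
0.1 [259.7 186.3] 254 [138 134 133 126 102  81  87  82  88 118 133 130 132 131 132]
0.115 [258.9 191.6] 253 [136 136 136 136 118  79  86  83  85 113 136 134 137 135 136]
0.125 [258.4 195.1] 252 [137 138 136 132 119  90  83  81  80  97 139 134 133 134 133]
0.135 [257.9 198.6] 252 [119 132 133 132 132 123  90  70 111 131 133 133 130 132 135]
0.14 [257.6 200.3] 252 [ 98 113 118 129 129 117  87  71 106 121 125 129 128 133 135]
136 [89 90 89 89 89 89 89 88 88 88 89 89 89 89 91 91 90 91 91 91 91 91 90 89
 90 89 88 88 90 89]
139 [89 89 88 88 86 57 68 41 49 48 45 45 45 46 48 47 46 47 47 48 46 47 45 60
 65 74 88 89 90 90]
142 [67 47 44 47 47 47 46 47 47 47 46 46 46 47 46 45 46 47 47 47 46 44 46 47
 49 49 47 47 49 46]
145 [ 46  46  46  46  47  45  47  47  54  51  6
[... 268 characters left out ...]
128 129 127  99
  98 124 128 129 127 124 126 120  94  73  64  64]
154 [ 95 122 130 130 129 129 132 135 134 134 132 109  92 129 128 130 128  99
  99 124 129 130 126 125 127 127 126 127 125 106]
157 [127 129 132 130 129 129 133 135 134 134 132 110  93 129 128 130 128  99
  97 124 127 129 127 124 127 126 126 129 124 125]
160 [242 240 131 130 128 130 133 134 134 133 132 110  93 130 128 131 128  99
  97 123 130 128 127 125 127 126 127 127 125 126]
163 [242 243 243 241 129 130 133 134 134 134 133 113  90  76  61  66 112  98
  97 121 129 129 127 126 126 127 125 126 125 126]
166 [242 242 244 244 242 242 240 240 237 135 133 113  91  75  76  78 110  98
  97 121 130 129 127 126 127 128 128 126 124 127]
```

View pics/w3.png

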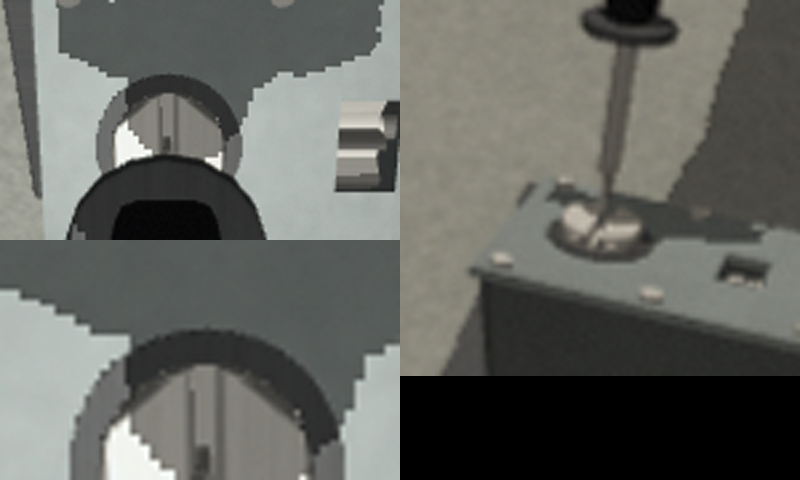

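The enlargement shows the blade end at columns 251–254 and the slot floor at 251–255, so the blade is lined up to within about 0.5 mm. The scene panel agrees. I'll descend gently.

```bash
python3 -m inch '0 0.003 0.05 0 0 0 1; 0 0 0.05 0 0 0 1; 0 0 0 0 0 0 1;0 0 0 0 0 0 1'; python3 -m inch '0 0 0.015 0 0 0 1;0 0 0.015 0 0 0 1;0 0 0 0 0 0 1'
python3 - <<'E'
from plan import *
plan(floor+TL*n,Rs)
E
```

```text
time: 7.48
tool_pos: [0.5339, 0.0132, 0.2371]
tcp_rot: [-179.8, 26.0, 177.7]
wrist_force: [-0.0, 0.5, -2.4]
width: 0.273
finger_force: 99.4
time: 7.73
tool_pos: [0.5355, 0.013, 0.235]
tcp_rot: [-179.8, 26.1, 177.7]
wrist_force: [-0.5, 0.1, -2.1]
width: 0.274
finger_force: 99.4
t 7.7333 rot units [-0.0008  0.0005  0.0004] then shift units [-0.0007  0.0146  0.0219] | shift w/o rot [-0.0007  0.0147  0.0219]
```

```bash
for i in 1 2; do python3 -m inch '0 0 0.012 0 0 0 1;0 0 0 0 0 0 1;0 0 0 0 0 0 1'|grep -E "tool_pos|wrist"; done
python3 - <<'E'
from plan import *
plan(floor+TL*n,Rs)
E
```

```text
tool_pos: [0.536, 0.013, 0.2342]
wrist_force: [-0.2, -0.4, -2.7]
tool_pos: [0.5365, 0.013, 0.2331]
wrist_force: [-0.3, 0.1, -1.7]
t 8.2333 rot units [-0.0008  0.0005  0.0004] then shift units [0.0004 0.0146 0.0001] | shift w/o rot [0.0003 0.0146 0.    ]
```

```bash
for i in 1 2 3; do python3 -m inch '0 0 0.01 0 0 0 1;0 0 0 0 0 0 1;0 0 0 0 0 0 1'|grep -E "tool_pos|wrist"; done
```

```text
tool_pos: [0.5369, 0.013, 0.2321]
wrist_force: [0.2, -0.7, -2.2]
tool_pos: [0.5374, 0.013, 0.2313]
wrist_force: [0.1, -0.2, -3.0]
tool_pos: [0.5378, 0.0129, 0.2304]
wrist_force: [-1.1, -0.4, -1.8]
```

```bash
for i in 1 2 3; do python3 -m inch '0 0 0.01 0 0 0 1;0 0 0 0 0 0 1;0 0 0 0 0 0 1'|grep -E "tool_pos|wrist"; done
```

```text
tool_pos: [0.5385, 0.0129, 0.2301]
wrist_force: [-1.4, 0.6, -0.3]
tool_pos: [0.5391, 0.0129, 0.2303]
wrist_force: [-4.6, 0.9, 4.7]
tool_pos: [0.5397, 0.0128, 0.2304]
wrist_force: [-6.8, 0.4, 8.9]
```

```bash
python3 -m inch '0 0 0 0 0 -0.02 1;0 0 0 0 0 -0.03 1;0 0 0 0 0 -0.03 1;0 0 0 0 0 -0.03 1;0 0 0 0 0 -0.03 1;0 0 0 0 0 -0.03 1;0 0 0 0 0 0 1;0 0 0 0 0 0 1'
python3 - <<'E'
from plan import *
s,q,Rc=cur(); print(s["ft_torque"],"force tool",Rc.inv().apply(s["wrist_force"])); plan(floor+TL*n,Rq)
E
```

```text
time: 10.4
tool_pos: [0.5395, 0.0141, 0.2303]
tcp_rot: [-165.9, 22.4, -148.8]
wrist_force: [-7.6, 1.8, 9.0]
width: 0.272
finger_force: 101.0
[0.7684 1.3784 0.2387] force tool [  1.7375   2.7223 -11.4973]
t 10.4 rot units [-0.0013  0.0009 -0.3295] then shift units [-0.0023  0.0146 -0.0377] | shift w/o rot [ 0.0112  0.0093 -0.0377]
```

```bash
python3 -m inch '0 0 0 0 0 -0.03 1;0 0 0 0 0 -0.033 1;0 0 0 0 0 -0.033 1;0 0 0 0 0 -0.033 1;0 0 0 0 0 -0.033 1;0 0 0 0 0 -0.033 1;0 0 0 0 0 -0.033 1;0 0 0 0 0 -0.033 1;0 0 0 0 0 -0.033 1;0 0 0 0 0 -0.033 1;0 0 0 0 0 0 1;0 0 0 0 0 0 1'
python3 - <<'E'
from plan import *
s,q,Rc=cur(); print(s["ft_torque"],"force tool",Rc.inv().apply(s["wrist_force"])); plan(floor+TL*n,Rq)
c=viewer.capture("wrist"); cv2.imwrite("pics/w4.png",c["img"][...,::-1])
t=viewer.capture("top"); s=viewer.capture("scene");pickle.dump((c,t,s),open("c4.pkl","wb"))
E
```

```text
time: 11.4
tool_pos: [0.5383, 0.0144, 0.2297]
tcp_rot: [-153.9, 0.2, -92.7]
wrist_force: [-11.0, 2.4, 9.4]
width: 0.274
finger_force: 101.3
[0.8599 2.2237 0.2545] force tool [ -1.8843   5.8466 -13.374 ]
t 11.4 rot units [-0.0006  0.0003 -0.0024] then shift units [-0.0003  0.0007 -0.038 ] | shift w/o rot [-0.0003  0.0007 -0.038 ]
```

```bash
python3 -m inch '0 0 -0.1 0 0 0 1;0 0 -0.1 0 0 0 1;0 0 -0.15 0 0 0 1;0 0 -0.15 0 0 0 1;0 0 0 0 0 0 1;0 0 0 0 0 0 1'
python3 - <<'E'
from plan import *
im=np.zeros((600,800,3),np.uint8)
for k,(f,y) in enumerate([("w2",135),("w3",142)]):
    c=pickle.load(open(f+".pkl","rb")); a=c["img"][y:y+50,290:390]
    im[300*k:300*k+300,:600]=cv2.resize(a,(600,300),interpolation=cv2.INTER_CUBIC)
    for x in (-.02,0,.02): print(f,x,"cover",(proj(c,acc-.001*ex-.003*n+x*ex)-[290,y])*6, "r34",(proj(c,acc-.001*ex-.011*n+x*ex)-[290,y])*6,"r22",(proj(c,acc-.001*ex-.023*n+x*ex)-[290,y])*6)
    P=acc-.001*ex-.045*n+.0
    for st in(-1.15,-1,-.85): print("ptr",st,(proj(c,P+.062*(np.sin(-st)*ex+np.cos(st)*n)+.065*ey)-[290,y])*6)
t=pickle.load(open("c4.pkl","rb"))[1]; im[:250,600:]=cv2.resize(t["img"][155:205,197:237],(200,250),interpolation=cv2.INTER_CUBIC)
cv2.imwrite("pics/w5.png",im[...,::-1])
E
```

```text
time: 12.05
tool_pos: [0.5179, 0.0135, 0.274]
tcp_rot: [-153.7, 0.0, -92.9]
wrist_force: [-0.0, 0.1, -2.0]
width: 0.271
finger_force: 99.8
w2 -0.02 cover [187.8776  56.8168] r34 [179.1768  50.7651] r22 [166.7897  42.1484]
w2 0 cover [180.738  152.7798] r34 [172.3249 144.849 ] r22 [160.3378 133.5476]
w2 0.02 cover [173.8708 245.568 ] r34 [165.7295 235.8814] r22 [154.1204 222.0673]
ptr -1.15 [433.6461 382.5802]
ptr -1 [449.3568 376.2053]
ptr -0.85 [465.1657 363.2616]
w3 -0.02 cover [239.3666  46.9785] r34 [228.5807  39.6009] r22 [213.3071  29.1521]
w3 0 cover [230.5724 152.1756] r34 [220.1768 142.5435] r22 [205.4412 128.888 ]
w3 0.02 cover [222.1458 253.5643] r34 [212.1165 241.8394] r22 [197.8868 225.2015]
ptr -1.15 [502.8523 399.8853]
ptr -1 [521.8811 394.4068]
ptr -0.85 [541.1084 381.6952]
```

View pics/w5.png

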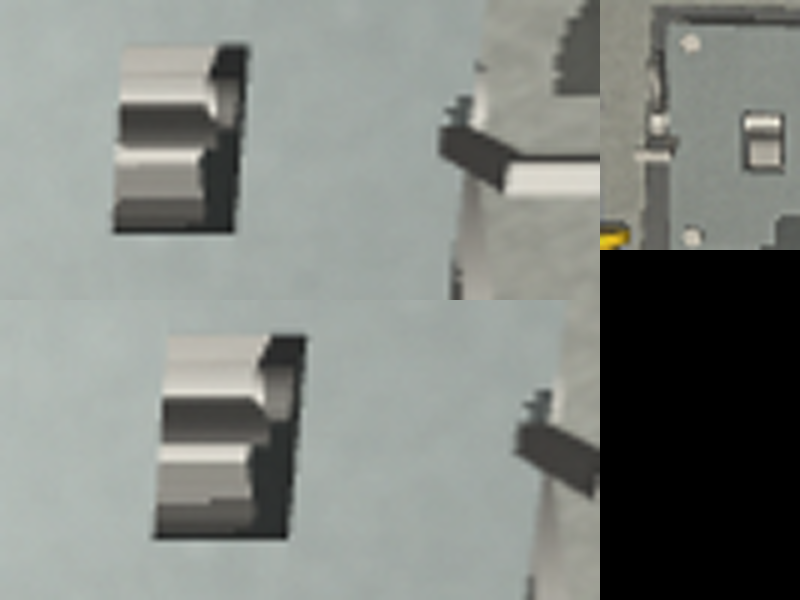

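The picture shows the opening spanning rows 45–233 in the upper crop, with tooth and gap bands inside it. Over the whole allowed start range a gap centre lies at about x = +6 to +14 mm, so x ≈ +10 enters that gap. Next I'll move over the opening, using the engaged screw pose as the reference.

```bash
cat >> plan.py <<'E'
E0=np.array([.5383,.0144,.2297])
def at(x,z,y=0): return E0+(.085+y)*ey+(x-.001)*ex+(z-.005)*n
def rel():
    s,q,Rc=cur(); d=q-E0; print("t",round(s["time"],2),"tip in access x,y,z mm",np.round(np.array([d@ex+.001,d@ey-.085,d@n+.005])*1e3,1),"F tool",Rc.inv().apply(s["wrist_force"]),"rot err deg",(Rc.inv()*Rq).as_rotvec()*57.3)
E
python3 - <<'E'
from plan import *
rel(); plan(at(.010,.020),Rq)
E
```

```text
t 12.05 tip in access x,y,z mm [  2.1 -86.7  53.7] F tool [-0.1017  0.9276  1.7761] rot err deg [-0.2577 -0.1827 -0.4793]
t 12.05 rot units [-0.0014 -0.001  -0.0027] then shift units [-0.867  -0.0791  0.3371] | shift w/o rot [-0.8687 -0.0703  0.3346]
```

```bash
python3 -m inch '-0.17 -0.016 0 0 0 0 1;-0.17 -0.016 0 0 0 0 1;-0.17 -0.016 0 0 0 0 1;-0.17 -0.016 0 0 0 0 1;-0.17 -0.016 0.05 0 0 0 1;0 0 0.1 0 0 0 1;0 0 0.1 0 0 0 1;0 0 0.08 0 0 0 1;0 0 0 0 0 0 1;0 0 0 0 0 0 1;0 0 0 0 0 0 1'
python3 - <<'E'
from plan import *
rel(); plan(at(.010,.005),Rq)
E
```

```text
time: 12.97
tool_pos: [0.5431, 0.0969, 0.2465]
tcp_rot: [-153.9, 0.1, -92.9]
wrist_force: [-0.3, -0.1, -2.7]
width: 0.275
finger_force: 99.6
t 12.97 tip in access x,y,z mm [ 9.6 -2.3 19.5] F tool [0.1184 1.4761 2.3024] rot err deg [-0.0905 -0.1844 -0.5338]
t 12.9667 rot units [-0.0005 -0.001  -0.003 ] then shift units [-0.0232 -0.0038  0.1445] | shift w/o rot [-0.0237 -0.0033  0.1445]
```

```bash
python3 -m inch '-0.02 0 0.1 0 0 0 1;0 0 0.05 0 0 0 1;0 0 0.05 0 0 0 1;0 0 0.04 0 0 0 1;0 0 0 0 0 0 1;0 0 0 0 0 0 1' | grep wrist; for i in 1 2; do python3 -m inch '0 0 0.02 0 0 0 1;0 0 0.02 0 0 0 1;0 0 0 0 0 0 1'|grep -E "tool_pos|wrist"; python3 -c "
from plan import *
rel()"; done
```

```text
wrist_force: [-0.3, 0.4, -2.2]
tool_pos: [0.5555, 0.0992, 0.2213]
wrist_force: [-0.7, 0.5, -2.0]
t 13.72 tip in access x,y,z mm [ 9.7  0.4 -8.5] F tool [-0.4366  1.4921  1.4461] rot err deg [-0.0961 -0.1405 -0.4709]
tool_pos: [0.5572, 0.0991, 0.2174]
wrist_force: [0.5, -0.8, -2.4]
t 13.97 tip in access x,y,z mm [  9.4   0.4 -12.8] F tool [0.7996 0.5542 2.3771] rot err deg [-0.0656 -0.1486 -0.471 ]
```

```bash
python3 -m inch '0 0 0.02 0 0 0 1;0 0 0.015 0 0 0 1;0 0 0 0 0 0 1;0 0.02 0 0 0 0 1;0 0.02 0 0 0 0 1;0 0.02 0 0 0 0 1;0 0.02 0 0 0 0 1;0 0 0 0 0 0 1'|grep -E "wrist"; python3 -c "
from plan import *
rel()";  python3 -m inch '0 0.02 0 0 0 0 1;0 0.02 0 0 0 0 1;0 0 0 0 0 0 1'|grep -E "wrist"; python3 -c "
from plan import *
rel()"
```

```text
wrist_force: [3.2, -0.1, -1.8]
t 14.63 tip in access x,y,z mm [  3.    0.5 -15.3] F tool [-0.1028 -2.0946  3.02  ] rot err deg [-0.2838 -0.14   -0.4814]
wrist_force: [3.7, -0.5, 0.5]
t 14.88 tip in access x,y,z mm [ -0.7   0.5 -14.9] F tool [ 0.3534 -3.5662  1.257 ] rot err deg [-0.3047 -0.1356 -0.4852]
```

```bash
python3 -m inch '0 0.02 0 0 0 0 1;0 0.02 0 0 0 0 1;0 0.02 0 0 0 0 1;0 0.01 0 0 0 0 1;0 0 0 0 0 0 1'|grep -E "wrist"; python3 -c "
from plan import *
rel()";  python3 -m inch '0 -0.01 -0.1 0 0 0 1;0 0 -0.1 0 0 0 1;0 0 -0.05 0 0 0 1;0 -0.1 0 0 0 0 1;0 -0.1 0 0 0 0 1;0 0 0 0 0 0 1;0 0 0 0 0 0 1'|grep -E "wrist"; python3 -c "
from plan import *
rel();plan(at(.013,-.015),Rq)"
```

```text
wrist_force: [3.1, -1.0, -1.2]
t 15.3 tip in access x,y,z mm [ -9.6   0.6 -15.8] F tool [ 0.8326 -2.2994  2.5064] rot err deg [-0.0925 -0.1402 -0.4669]
wrist_force: [-0.6, 0.2, -2.7]
t 15.88 tip in access x,y,z mm [10.7  0.5  9.1] F tool [-0.2142  1.7046  2.1626] rot err deg [ 0.0357 -0.141  -0.4652]
t 15.8833 rot units [ 0.0002 -0.0008 -0.0026] then shift units [ 0.0046 -0.0233  0.2405] | shift w/o rot [ 0.0038 -0.0235  0.2405]
```

```bash
python3 -m inch '0 -0.01 0.05 0 0 0 1;0 0 0.05 0 0 0 1;0 0 0.05 0 0 0 1;0 0 0 0 0 0 1;0 0 0 0 0 0 1'|grep -E "wrist"; python3 -c "
from plan import *
rel()";  python3 -m inch '0 0 0.02 0 0 0 1;0 0 0.02 0 0 0 1;0 0 0 0 0 0 1'|grep -E "wrist"; python3 -c "
from plan import *
rel()"; python3 -m inch '0 0 0.02 0 0 0 1;0 0 0.02 0 0 0 1;0 0 0.015 0 0 0 1;0 0 0 0 0 0 1'|grep -E "wrist"; python3 -c "
from plan import *
rel()"
```

```text
wrist_force: [0.3, -0.7, -2.8]
t 16.3 tip in access x,y,z mm [11.4  0.3 -6.9] F tool [0.7081 0.8798 2.6321] rot err deg [ 0.0411 -0.1579 -0.4644]
wrist_force: [0.0, 0.3, -3.1]
t 16.55 tip in access x,y,z mm [ 12.5   0.4 -10.1] F tool [-0.2746  1.3642  2.7584] rot err deg [-0.0798 -0.144  -0.4696]
wrist_force: [0.6, -0.8, -2.4]
t 16.88 tip in access x,y,z mm [ 12.4   0.3 -15.8] F tool [0.7935 0.484  2.4516] rot err deg [-0.0582 -0.149  -0.4731]
```

```bash
python3 -m inch '0 0.02 0 0 0 0 1;0 0.02 0 0 0 0 1;0 0.02 0 0 0 0 1;0 0.02 0 0 0 0 1;0 0.02 0 0 0 0 1;0 0.02 0 0 0 0 1;0 0.01 0 0 0 0 1;0 0 0 0 0 0 1;0 0 0 0 0 0 1'|grep -E "wrist"
python3 - <<'E'
from plan import *
rel()
t=viewer.capture("top");s=viewer.capture("scene");c=viewer.capture("wrist");pickle.dump((c,t,s),open("c6.pkl","wb"))
t0=pickle.load(open("c0.pkl","rb"))["top"]
A=acc-.001*ex-.045*n+.065*ey
for st in(-1,-.3,-.15,0,.15): print(st,proj(t,A+.062*(-np.sin(st)*ex+np.cos(st)*n)))
g=lambda c:cv2.cvtColor(c["img"],cv2.COLOR_RGB2GRAY).astype(int)
print(np.c_[g(t0)[160:195,202:212],g(t)[160:195,202:212]])
E
```

```text
wrist_force: [2.5, -0.5, 1.7]
t 17.63 tip in access x,y,z mm [  1.4   0.5 -14.1] F tool [ 0.3524 -3.0388 -0.3851] rot err deg [-0.3001 -0.128  -0.4824]
-1 [208.3749 165.6748]
-0.3 [207.3581 178.411 ]
-0.15 [207.3072 181.4057]
0 [207.3218 184.3222]
0.15 [207.4009 187.0848]
[[138 137 137 137 139  97  91  90 114 139 141 141 141 141 143  99  94  92
  116 140]
 [138 137 138 134 139 100  92  88 115 138 141 141 141 139 142 101  95  91
  119 141]
 [136 137 137 137 139 102  92  89 122 138 138 140 138 140 146 105  93  91
  124 141]
 [137 141 140 139 144 110  96  88 123 137 139 144 142 142 147 111  98  90
  126 139]
 [132 136 137 137 142  97  95  89 125 138 136 138 141 142 145  98  95  90
  127 142]
 [138 136 140 139 144  95  68  61 123 139 143 142 143 143 146  94  89  89
  127 141]
 [140 137 140 143 129  92  89  60 125 139 144 142 144 146 146  97  93  90
  126 141]
 [142 141 141 144 107  90  78  58 124 138 144 142 143 144 146 100  92  92
  127 142]
 [140 142 139 141 115 114  95  59 125 140 142 143 144 144 146 100  93  90
  128 140]
 [137 140 138 140 134 138 104  59 112 139 140 146 140 142 147 
[... 1448 characters left out ...]
 190 189
  192 123]
 [138 137 151 155 118 123 124 123 132 136 141 139 153 159 122 126 128 127
  137 139]
 [136 135 139 146  84  90  92  91 102 137 141 139 142 149  87  93  94  93
  104 141]
 [135 137 141 149  86  91  94  92 100 136 138 140 144 150  87  92  96  93
  101 140]
 [136 138 138 144  85  93  98  93 102 138 139 141 142 146  89  95 100  98
  104 139]
 [136 134 134 138  88  94  96  93 101 138 139 138 138 139  87  94  98  95
  104 144]
 [135 136 135 141  94  93  96  92 103 138 137 139 138 143  98  96  99  95
  104 144]
 [136 136 132 142  99  94  96  93 100 137 141 138 135 146 102  98 100  96
  108 148]
 [135 134 134 143 103  94  95  94 101 137 140 137 138 148 106  96  99 100
   87  97]]
```

```bash
python3 -m inch '0 0.015 0 0 0 0 1;0 0.015 0 0 0 0 1;0 0.01 0 0 0 0 1;0 0 0 0 0 0 1;0 0 0 0 0 0 1'|grep -E "wrist"
python3 - <<'E'
from plan import *
rel()
t=viewer.capture("top");s=viewer.capture("scene");c=viewer.capture("wrist");pickle.dump((c,t,s),open("c7.pkl","wb"))
g=lambda c:cv2.cvtColor(c["img"],cv2.COLOR_RGB2GRAY).astype(int)
print(g(t)[172:188,202:212])
s0=pickle.load(open("c0.pkl","rb"))["scene"]
A=acc-.001*ex-.045*n+.065*ey
for st in(-1,-.3,-.15,0,.15): print(st,proj(s,A+.062*(-np.sin(st)*ex+np.cos(st)*n)))
print("axis",proj(s,A),"tab",proj(s,A+.08*n))
im=np.zeros((600,800,3),np.uint8)
f=lambda c,y,x:cv2.resize(c["img"][y:y+50,x:x+50],(300,300),interpolation=cv2.INTER_CUBIC)[:, :266]
im[:300,:266]=f(s0,200,285);im[:300,266:532]=f(pickle.load(open("c6.pkl","rb"))[2],200,285);im[:300,532:798]=f(s,200,285)
t0=pickle.load(open("c0.pkl","rb"))["top"]
im[300:,:266]=f(t0,155,185);im[300:,266:532]=f(pickle.load(open("c6.pkl","rb"))[1],155,185);im[300:,532:798]=f(t,155,185)
cv2.imwrite("pics/f7.png",im[...,::-1])
E
```

```text
wrist_force: [0.7, -0.2, 2.6]
t 18.2 tip in access x,y,z mm [ -4.9   0.5 -15.5] F tool [ 0.1107 -1.7883 -1.9648] rot err deg [-0.0391 -0.1407 -0.4662]
[[141 147 144 144 150 105  93  91 116 142]
 [140 142 143 147 155 109  94  95 116 142]
 [141 142 143 145 152  98  93  64  97 140]
 [143 145 146 143 118  88 100  88 106 142]
 [145 149 147 147 109 130 153 132 101 139]
 [142 143 145 146 105 149 179 151 133 140]
 [139 140 145 147 106 159 175 140 163 142]
 [139 144 145 144 115 151 108 103 168 144]
 [141 144 141 135 137 127  74  84 126 140]
 [140 140 140 144 114  89  69 118 108 143]
 [140 144 143 138  87  71 108  83  90 104]
 [139 143 150 103  69  99 104  94  99  91]
 [135 135 122  95  79  88  84  84  85  73]
 [135 146 159 158 160 138 135 136 141  72]
 [138 149 184 188 191 188 189 189 192 123]
 [139 142 153 158 122 126 128 128 138 140]]
-1 [308.5162 234.6298]
-0.3 [311.9931 220.2892]
-0.15 [312.55  218.246]
0 [313.0087 216.6829]
0.15 [313.3608 215.6254]
axis [308.6766 237.6911] tab [314.3053 210.4019]
```

View pics/f7.png

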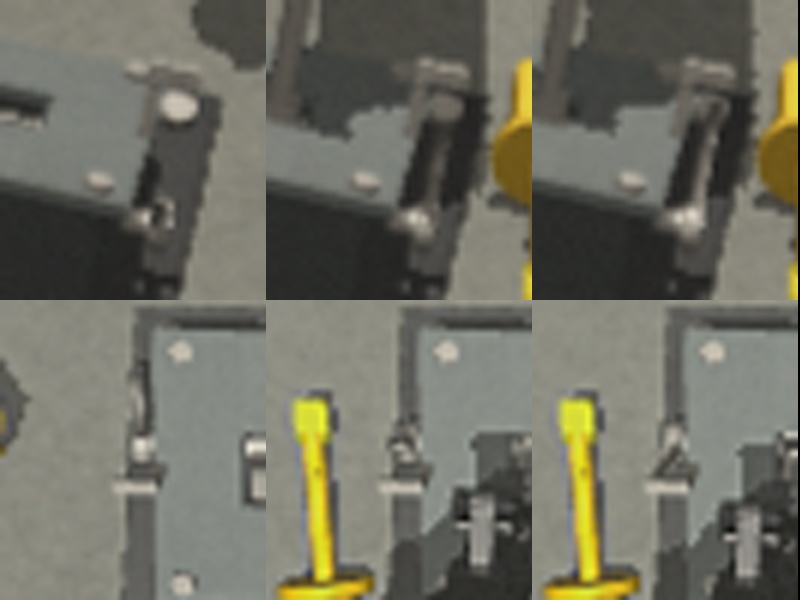

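The upper right panel (scene) shows the pointer running from the hub at (685,215) to its tip at about (713,103), just under the tab at (712,72). The lower right panel (top) shows it ending at the tab at about (660,478). Predicted rows and blade geometry both put the star at about 0 to 0.05. Now I'll withdraw and go back to the screw.

```bash
python3 -m inch '0 -0.015 -0.05 0 0 0 1;0 0 -0.1 0 0 0 1;0 0 -0.1 0 0 0 1;0 0 -0.1 0 0 0 1;0 0 -0.1 0 0 0 1;0.2 0 0 0 0 0 1;0.2 0 0 0 0 0 1;0.2 0 0 0 0 0 1;0.2 0 0 0 0 0 1;0.05 0 0 0 0 0 1;0 0 0 0 0 0 1;0 0 0 0 0 0 1'|grep -E "wrist"
python3 - <<'E'
from plan import *
rel(); plan(at(0.0005,.015,-.086),Rq)
E
```

```text
wrist_force: [0.5, 0.3, -1.4]
t 19.35 tip in access x,y,z mm [ -3.6 -84.1  30.3] F tool [-0.3598  0.2048  1.463 ] rot err deg [-0.1059 -0.1099 -0.5106]
t 19.35 rot units [-0.0006 -0.0006 -0.0028] then shift units [ 0.0186 -0.0406  0.1525] | shift w/o rot [ 0.0179 -0.0405  0.1527]
```

```bash
python3 -m inch '0.018 -0.039 0.05 0 0 0 1;0 0 0.05 0 0 0 1;0 0 0.03 0 0 0 1;0 0 0 0 0 0 1;0 0 0 0 0 0 1;0 0 0 0 0 0 1'|grep -E "wrist"; python3 -c "
from plan import *
rel()";  python3 -m inch '0 0 0.02 0 0 0 1;0 0 0.02 0 0 0 1;0 0 0 0 0 0 1;0 0 0 0 0 0 1'|grep -E "wrist"; python3 -c "
from plan import *
rel()"
```

```text
wrist_force: [0.1, 0.1, -1.4]
t 19.85 tip in access x,y,z mm [  0.2 -85.9  16.6] F tool [-0.0689  0.5769  1.3051] rot err deg [-0.0768 -0.1229 -0.4454]
wrist_force: [-0.5, 0.0, -2.5]
t 20.18 tip in access x,y,z mm [  0.2 -86.3  12.7] F tool [-0.0037  1.5062  2.0306] rot err deg [-0.0803 -0.1392 -0.4759]
```

```bash
for i in 1 2; do python3 -m inch '0 0 0.02 0 0 0 1;0 0 0.015 0 0 0 1;0 0 0 0 0 0 1;0 0 0 0 0 0 1'|grep -E "wrist"; python3 -c "
from plan import *
rel()";done
```

```text
wrist_force: [-2.5, 0.7, -2.3]
t 20.52 tip in access x,y,z mm [ -0.3 -86.2   8.9] F tool [-0.5478  3.2885  0.9376] rot err deg [-0.0206 -0.1341 -0.4768]
wrist_force: [-3.2, 0.3, -2.0]
t 20.85 tip in access x,y,z mm [ -0.1 -86.2   5.5] F tool [-0.1424  3.7631  0.3599] rot err deg [-0.0421 -0.1337 -0.4796]
```

```bash
python3 -m inch '0 0 0.015 0 0 0 1;0 0 0.01 0 0 0 1;0 0 0 0 0 0 1'|grep -E "wrist"; python3 -c "
from plan import *
rel()"; python3 -m inch '0 0 0 0 0 0.025 1;0 0 0 0 0 0.033 1;0 0 0 0 0 0.033 1;0 0 0 0 0 0.033 1;0 0 0 0 0 0.033 1;0 0 0 0 0 0.033 1;0 0 0 0 0 0.033 1;0 0 0 0 0 0.033 1;0 0 0 0 0 0 1;0 0 0 0 0 0 1'; python3 -c "
from plan import *
rel(); print(cur()[0]['ft_torque'],(cur()[2].inv()*Rs).as_rotvec()*57.3)"
```

```text
wrist_force: [-9.3, 0.7, 6.0]
t 21.1 tip in access x,y,z mm [  0.7 -86.2   5.1] F tool [-0.2163  5.7507 -9.493 ] rot err deg [-0.1276 -0.142  -0.4681]
time: 21.93
tool_pos: [0.5386, 0.0135, 0.2299]
tcp_rot: [-161.2, 18.6, -135.8]
wrist_force: [-7.0, 1.8, 4.1]
width: 0.273
finger_force: 101.0
t 21.93 tip in access x,y,z mm [  1.4 -85.8   5.1] F tool [ 2.2619  4.211  -6.7688] rot err deg [ -0.2518   0.0039 -46.5195]
[0.4114 1.9437 0.214 ] [-0.1747  0.1802 43.487 ]
```

```bash
python3 -m inch '0 0 0.005 0 0 0.03 1;0 0 0 0 0 0.03 1;0 0 0 0 0 0.03 1;0 0 0 0 0 0.03 1;0 0 0 0 0 0.03 1;0 0 0 0 0 0.03 1;0 0 0 0 0 0.03 1;0 0 0 0 0 0.02 1;0 0 0 0 0 0 1;0 0 0 0 0 0 1'|grep wrist
cat >> plan.py <<'E'
def tq():
    s,q,Rc=cur(); rel(); print("torque tool",Rc.inv().apply(s["ft_torque"]),"to Rs deg",(Rc.inv()*Rs).as_rotvec()*57.3)
E
python3 -c "
from plan import *
tq()"; python3 -m inch '0 0 0 0 0 0.015 1;0 0 0 0 0 0.015 1;0 0 0 0 0 0 1;0 0 0 0 0 0 1'|grep wrist; python3 -c "
from plan import *
tq()"
```

```text
wrist_force: [-7.0, 0.5, 4.8]
t 22.77 tip in access x,y,z mm [  1.9 -86.4   5. ] F tool [ 4.1713  0.3409 -7.4138] rot err deg [ -0.3573   0.0692 -87.9218]
torque tool [-0.1154  1.9285 -0.1134] to Rs deg [-0.1843  0.2728  2.0846]
wrist_force: [-8.3, 0.0, 5.4]
t 23.1 tip in access x,y,z mm [  1.9 -86.6   5. ] F tool [ 5.0305 -0.6482 -8.5003] rot err deg [ -0.3751   0.0714 -93.3236]
torque tool [ 0.1537  1.9747 -0.0369] to Rs deg [-0.1918  0.282  -3.3173]
```

```bash
for i in 1 2 3; do python3 -m inch '0 0 0 0 0 0.015 1;0 0 0 0 0 0 1;0 0 0 0 0 0 1'|grep wrist; python3 -c "
from plan import *
tq()"; done
```

```text
wrist_force: [-7.5, -0.7, 6.1]
t 23.35 tip in access x,y,z mm [  1.9 -86.6   5. ] F tool [ 3.8332 -1.4293 -8.7287] rot err deg [ -0.3765   0.0703 -96.0231]
torque tool [ 0.3338  1.9402 -0.0672] to Rs deg [-0.1922  0.2804 -6.0167]
wrist_force: [-7.6, 0.4, 6.1]
t 23.6 tip in access x,y,z mm [  1.8 -86.6   5. ] F tool [ 4.1193 -0.5449 -8.8096] rot err deg [ -0.3811   0.071  -98.726 ]
torque tool [ 0.4067  2.0021 -0.1382] to Rs deg [-0.1933  0.2819 -8.7197]
wrist_force: [-8.1, -0.1, 6.5]
t 23.85 tip in access x,y,z mm [  1.8 -86.7   5. ] F tool [ 4.151  -1.3017 -9.4153] rot err deg [  -0.3889    0.0671 -101.4122]
torque tool [ 0.4998  2.0099 -0.1614] to Rs deg [ -0.1993   0.2824 -11.4059]
```

```bash
for i in 1 2; do python3 -m inch '0 0 0 0 0 0.015 1;0 0 0 0 0 0 1;0 0 0 0 0 0 1'|grep wrist; python3 -c "
from plan import *
tq()"; done
python3 - <<'E'
from plan import *
c=viewer.capture("wrist"); pickle.dump(c,open("w8.pkl","wb")); s,q,Rc=cur()
b=cv2.cvtColor(c["img"],cv2.COLOR_RGB2GRAY).astype(np.float32)
# sample rectified patch on the head's top plane, cover frame: rows along -ex, cols along ey
F=q+Rc.apply([0,0,TL])+.008*n
for x in range(-24,-10,2):
    P=np.array([proj(c,F+ex*(x-2)*1e-3+ey*y*1e-3) for y in np.arange(-14,14.1,1)],np.float32)
    print(x,cv2.remap(b,P[None,:,0],P[None,:,1],cv2.INTER_LINEAR)[0].astype(int))
E
```

```text
wrist_force: [-7.8, -0.8, 4.9]
t 24.1 tip in access x,y,z mm [  1.7 -86.8   5. ] F tool [ 4.3549 -2.3081 -7.8738] rot err deg [  -0.3987    0.0609 -104.0829]
torque tool [ 0.7211  1.9717 -0.3699] to Rs deg [ -0.2078   0.2829 -14.0766]
wrist_force: [-8.3, -0.2, 6.0]
t 24.35 tip in access x,y,z mm [  1.7 -86.9   5. ] F tool [ 4.4065 -1.9802 -9.0047] rot err deg [  -0.409     0.051  -106.7475]
torque tool [ 0.9072  1.9324 -0.4644] to Rs deg [ -0.2188   0.2813 -16.7412]
-24 [ 46  43  44  44  50  55  68  79  95 116 124 123 108  92  97 125 125 126
 122  89 105 126 121 109  92  75  65  60  57]
-22 [ 60  48  56  64  67  77  98 118 131 129 129 126 107  91  95 120 126 127
 116  97 106 123 127 126 120 106  86  68  64]
-20 [ 57  65  69  82 105 123 128 130 131 131 131 123 108  94 105 126 126 127
 119  91 105 128 126 127 123 123 125 116  95]
-18 [ 75  93 113 124 127 127 128 130 131 131 130 126 108  94  98 124 125 127
 115  94 106 123 126 126 124 123 124 124 125]
-16 [115 127 128 127 127 126 128 130 131 130 130 124 109  94 105 125 126 123
 111  97 106 126 127 126 123 123 124 125 125]
-14 [124 126 128 127 127 127 129 131 132 132 131 126 108  96 102 126 123  93
  64  74 101 123 127 126 123 124 124 124 124]
-12 [124 127 129 128 127 127 128 131 131 131 131 125 108  92  89 115 104  75
  60  69  97 125 127 126 124 124 124 124 125]
```

Rectified samples show the slot edges staying in constant columns along the slope. So the screw is back at 0, and the torque has risen against its stop. I'll relieve the twist and withdraw, then go back to the rack.

```bash
python3 -m inch '0 0 0 0 0 -0.02 1;0 0 0 0 0 -0.025 1;0 0 0 0 0 0 1'|grep wrist; python3 -c "
from plan import *
tq()"; python3 -m inch '0 0 -0.05 0 0 0 1;0 0 -0.05 0 0 0 1;0 0 -0.1 0 0 0 1;0 0 -0.2 0 0 0 1;0 0 -0.2 0 0 0 1;0 0 -0.2 0 0 0 1;0 0 -0.2 0 0 0 1;0 0 0 0 0 0 1;0 0 0 0 0 0 1'|grep wrist; python3 -c "
from plan import *
tq(); plan([.4996,.3019,.335],down(165.7))
c=viewer.capture('wrist'); pickle.dump(c,open('w9.pkl','wb'))"
```

```text
wrist_force: [-6.9, 1.0, 5.3]
t 24.65 tip in access x,y,z mm [  2.  -86.6   5. ] F tool [ 3.899   0.0729 -7.8304] rot err deg [ -0.3899   0.1019 -98.583 ]
torque tool [ 0.313   1.8727 -0.0864] to Rs deg [-0.1797  0.3067 -8.5767]
wrist_force: [0.7, -0.4, -2.4]
t 25.4 tip in access x,y,z mm [  2.5 -86.2 104.9] F tool [ 0.3508 -0.4103  2.4624] rot err deg [ -0.4604   0.2401 -98.752 ]
torque tool [ 0.1311  0.7112 -0.0208] to Rs deg [-0.1373  0.4367 -8.7459]
t 25.4 rot units [0.0255 0.1446 0.0173] then shift units [ 0.6718  2.7898 -0.1483] | shift w/o rot [ 0.4412  2.8338 -0.1768]
```

```bash
python3 -m inch '0 0 0 0.0051 0.0289 0.0035 1;0 0 0 0.0051 0.0289 0.0035 1;0 0 0 0.0051 0.0289 0.0035 1;0 0 0 0.0051 0.0289 0.0035 1;0 0 0 0.0051 0.0289 0.0035 1;0 0 0 0 0 0 1;0 0 0 0 0 0 1'|grep wrist; python3 -c "
from plan import *
plan([.4996,.3019,.335],down(165.7))"
```

```text
wrist_force: [0.1, 0.4, -1.4]
t 26.0333 rot units [-0.0005 -0.0036 -0.0002] then shift units [ 0.6728  2.79   -0.2209] | shift w/o rot [ 0.6771  2.7893 -0.2173]
```

```bash
python3 -m inch '0 0 -0.2 0 -0.0036 0 1;0.075 0.3 0 0 0 0 1;0.075 0.31 0 0 0 0 1;0.075 0.31 0 0 0 0 1;0.075 0.31 0 0 0 0 1;0.075 0.31 0 0 0 0 1;0.075 0.31 0 0 0 0 1;0.075 0.31 0 0 0 0 1;0.075 0.31 0 0 0 0 1;0.075 0.31 0 0 0 0 1;0 0 0 0 0 0 1;0 0 0 0 0 0 1'|grep wrist
python3 - <<'E'
from plan import *
plan([.4996,.3019,.335],down(165.7))
w=viewer.capture("scene"); g=cv2.cvtColor(w["img"],cv2.COLOR_RGB2GRAY).astype(int); s,q,Rc=cur()
for L in [.065,.085,.105,.115,.125,.135,.145]:
    p=proj(w,q+Rc.apply([0,0,L])); r=int(round(p[1])); a=int(round(p[0])); print(L,np.round(p,1),a-8,g[r,a-8:a+9])
c=viewer.capture("wrist"); b=cv2.cvtColor(c["img"],cv2.COLOR_RGB2GRAY).astype(int)
print("collar c",proj(c,q+Rc.apply([0,0,.0345])),"rim",proj(c,q+Rc.apply([.027,0,.0365])))
im=np.zeros((600,800,3),np.uint8);im[:300,:400]=cv2.resize(c["img"],(400,300));im[300:,:400]=cv2.resize(w["img"],(400,300));im[:,400:]=cv2.resize(w["img"][100:250,330:430],(400,600)); cv2.imwrite("pics/r9.png",im[...,::-1])
p0=pickle.load(open("w1.pkl","rb"))
E
```

```text
wrist_force: [0.4, -1.0, -1.5]
t 27.0333 rot units [0.0003 0.0027 0.0009] then shift units [-0.0285  0.0027  0.0282] | shift w/o rot [-0.0283  0.0026  0.0285]
0.065 [384.6 152.3] 377 [137 134 133 136 139 138  69  59  56  46  45  74  86  85  84  84  85]
0.085 [382.4 158.7] 374 [138 140 141 142 141 138 127  66  60  62  65  64 119 141 142 142 140]
0.105 [380.4 164.9] 372 [140 141 140 138 142 139 136  67  61  63  64  68 120 140 138 138 140]
0.115 [379.4 167.9] 371 [142 142 142 139 142 141 133  65  60  63  66  68 118 137 139 142 142]
0.125 [378.4 170.8] 370 [142 143 140 142 145 144 138 102  62  88  65  70 118 140 143 141 139]
0.135 [377.4 173.8] 369 [145 145 144 141 140 141 141 138 129  62  92 142 143 140 139 139 139]
0.145 [376.4 176.7] 368 [161 148 142 144 145 147 144 139 129  67  98 140 140 138 137 138 138]
collar c [251.6391 213.2638] rim [251.6449 174.3929]
```

Run:
```python
from plan import *
g=lambda c:cv2.cvtColor(c["img"],cv2.COLOR_RGB2GRAY).astype(int)
now=viewer.capture("wrist"); pickle.dump(now,open("w10.pkl","wb"))
for nme,c in [("w2",pickle.load(open("w2.pkl","rb"))),("w9",pickle.load(open("w9.pkl","rb"))),("now",now)]:
    b=g(c); print(nme,"col225",b[165:200,225],"col280",b[165:200,280]); print(b[190,200:305:1])
w=viewer.capture("scene"); s,q,Rc=cur(); b=g(w)
for r in range(172,184): print(r,b[r,370:386])
for dx in(-.01,0,.01):print(dx,[proj(w,q+Rc.apply([dx+e,0,TL])) for e in(-.009,.009)])
```

```text
w2 col225 [186 185 185 185 185 186 186 186 184 185 186 184 181 106  34  25  37  43
  45  47  46  47  46  48  46  46  47  47  47  47  48  47  46  47  48] col280 [182 183 182 182 181 180 180 180 181 182 181 181 181 182 183 116  42  30
  43  46  47  48  47  48  48  47  48  47  48  48  49  47  48  48  48]
[158 155 152 151 154 154 154 152 153 160 175 177 177 177 177 179 178 139
  34  43  47  49  48  48  46  46  47  48  48  48  47  48  46  46  18   7
   7   7   8   8   9   7   8   7   8   7   8   7   6   5   6   7   6   6
   8   7   6   8  10   7   8   7   6   6   8   7   8   8   7  11  30  45
  44  45  44  47  46  46  47  48  47  48  47  46  46  42  54 178 178 177
 177 177 175 175 174 174 173 172 172 172 173 173 173 173 172]
w9 col225 [181 180 181 181 182 182 180 180 179 179 178 178 174 101  34  26  36  42
  44  45  44  45  44  45  45  45  45  45  45  44  44  45  45  45  45] col280 [180 180 179 176 177 178 178 179 177 176 174 175 177 177 177 111  41  30
  41  44  45  47  46  48  48  48  47  48  48  47  45  47  47  47  46]
[155 156 155 154 151 151 150 150 148 150 148 147 151 152 151 151 14
[... 1420 characters left out ...]
139 139 142 142 140]
177 [143 143 144 147 142 131  76 100 143 140 141 137 137 138 139 140]
178 [157 144 148 148 149 142 114 157 170 169 170 157 140 141 136 139]
179 [192 170 175 175 178 189 185 204 204 206 207 193 159 143 142 140]
180 [191 202 205 204 203 203 203 203 203 203 203 202 184 147 144 141]
181 [140 195 197 201 202 196 195 193 196 195 182 172 150 135 140 151]
182 [120 176 196 197 199 195 190 188 186 180 112  71  74  79 122 167]
183 [111 117 177 197 198 197 190 187 184 179  56  48  68  65  76 173]
-0.01 [array([373.5565, 181.9715]), array([375.5584, 177.7604])]
0 [array([374.6744, 179.6199]), array([376.651 , 175.4627])]
0.01 [array([375.778 , 177.2985]), array([377.7298, 173.1941])]
```

The collar and handle edges match the earlier wrist frames to the pixel, so the driver did not slip in the grip. I'll lower it at the pose where I picked it up.

```bash
python3 -m inch '-0.028 0.003 0 0 0.0027 0.001 1;0 0 0 0 0 0 1;0 0 0 0 0 0 1;0 0 0 0 0 0 1'|grep wrist; python3 -c "
from plan import *
plan([.4996,.3019,.1626],down(165.7))"; python3 -m inch '0 0 0.1 0 0 0 1;0 0 0.15 0 0 0 1;0 0 0.15 0 0 0 1;0 0 0.1 0 0 0 1;0 0 0 0 0 0 1;0 0 0 0 0 0 1';  python3 -c "
from plan import *
plan([.4996,.3019,.1626],down(165.7))"
```

```text
wrist_force: [0.5, -0.1, -2.0]
t 27.5667 rot units [-0.0002 -0.0008 -0.0015] then shift units [0.0215 0.0117 1.7406] | shift w/o rot [0.017  0.0129 1.7406]
time: 28.07
tool_pos: [0.5005, 0.3005, 0.286]
tcp_rot: [-179.9, -0.2, 165.5]
wrist_force: [0.3, 0.5, -2.1]
width: 0.275
finger_force: 99.8
t 28.0667 rot units [-0.0006 -0.0013 -0.0013] then shift units [0.0126 0.0114 1.234 ] | shift w/o rot [0.0077 0.0136 1.234 ]
```

```bash
python3 -m inch '0.01 0.012 0.15 0 0 0 1;0 0 0.2 0 0 0 1;0 0 0.2 0 0 0 1;0 0 0.2 0 0 0 1;0 0 0.2 0 0 0 1;0 0 0.1 0 0 0 1;0 0 0.05 0 0 0 1;0 0 0.03 0 0 0 1;0 0 0 0 0 0 1;0 0 0 0 0 0 1'; python3 -c "
from plan import *
plan([.4996,.3019,.1626],down(165.7))"
```

```text
time: 28.9
tool_pos: [0.5008, 0.3025, 0.1753]
tcp_rot: [179.9, -0.0, 165.5]
wrist_force: [0.3, -0.4, -1.2]
width: 0.271
finger_force: 99.9
t 28.9 rot units [ 0.0003 -0.0002 -0.0012] then shift units [ 0.0096 -0.009   0.1271] | shift w/o rot [ 0.0095 -0.0092  0.1271]
```

```bash
python3 -m inch '0 0 0.05 0 0 0 1;0 0 0.04 0 0 0 1;0 0 0.02 0 0 0 1;0 0 0 0 0 0 1;0 0 0 0 0 0 1'|grep -E "pos|wrist"; for i in 1 2; do python3 -m inch '0 0 0.012 0 0 0 1;0 0 0 0 0 0 1;0 0 0 0 0 0 1'|grep -E "pos|wrist";done
```

```text
tool_pos: [0.4998, 0.3022, 0.1627]
wrist_force: [0.5, 0.0, -2.3]
tool_pos: [0.4999, 0.3022, 0.1626]
wrist_force: [-1.5, -0.0, 3.3]
tool_pos: [0.4999, 0.3023, 0.1625]
wrist_force: [-3.2, -0.6, 7.7]
```

```bash
python3 -m inch '0 0 -0.01 0 0 0 1;0 0 0 0 0 0 0.5;0 0 0 0 0 0 0.3;0 0 0 0 0 0 0;0 0 0 0 0 0 0;0 0 0 0 0 0 0;0 0 0 0 0 0 0'|grep -E "wid|wrist|fing"; python3 -m inch '0 0 -0.1 0 0 0 0;0 0 -0.2 0 0 0 0;0 0 -0.3 0 0 0 0;0 0 -0.3 0 0 0 0;0 0 -0.3 0 0 0 0;0 0 -0.1 0 0 0 0;0 0 0 0 0 0 0;0 0 0 0 0 0 0'
python3 - <<'E'
from plan import *
s,q,Rc=cur(); c=viewer.capture("wrist"); t=viewer.capture("top");pickle.dump((c,t),open("cf.pkl","wb"))
im=c["img"].astype(int); g=im.max(2)
p=proj(c,[.4985,.302,.188]); print("pred top",p)
m=(g<45).astype(np.uint8); m[260:]=0
k,l,st,ce=cv2.connectedComponentsWithStats(m)
for i in range(1,k):
    if st[i,4]>150: print(st[i],ce[i], onz(c,*ce[i],.17))
# collar: grey non-wood mask
hsv=cv2.cvtColor(c["img"],cv2.COLOR_RGB2HSV); x,y=p.astype(int)
w=((hsv[...,1]<60)|(g<60)).astype(np.uint8)
gt=cv2.cvtColor(t["img"],cv2.COLOR_RGB2GRAY).astype(int)
print("ptr",gt[174:188,202:212]); 
b=cv2.cvtColor(c["img"],cv2.COLOR_RGB2GRAY).astype(int); print(b[y-35:y+30:4,x-32:x+32:2])
E
```

```text
wrist_force: [-0.1, 0.9, -0.2]
width: 0.999
finger_force: 0.0
time: 31.07
tool_pos: [0.5009, 0.3025, 0.2926]
tcp_rot: [179.9, -0.0, 165.5]
wrist_force: [0.9, 0.3, -0.5]
width: 1.003
finger_force: 0.0
pred top [250.3173 181.7829]
[326  48  44 114 281] [347.1103 104.242 ] [0.455  0.4035 0.17  ]
[ 237  150   30   46 1206] [251.3308 172.7222] [0.4949 0.3039 0.17  ]
[ 146  201   60   59 1226] [171.7251 237.6794] [0.5415 0.2064 0.17  ]
[336 240  21  20 263] [344.0418 251.5171] [0.6025 0.3771 0.17  ]
ptr [[145 147 146 149 158 102  95  67 101 144]
 [149 150 151 150 122  91 102  90 110 146]
 [149 152 151 151 112 135 159 137 104 143]
 [146 148 149 151 110 153 184 156 137 145]
 [143 146 151 149 110 163 182 144 170 146]
 [146 147 149 149 119 156 112 105 173 149]
 [145 148 145 139 142 133  78  87 132 146]
 [142 145 144 147 120 100  70 123 111 148]
 [144 150 147 144  94  74 106  86  92 109]
 [144 146 156 110  68  99 104  96 104  93]
 [140 140 127 100  76  95  88  86  86  76]
 [139 149 161 162 163 144 139 140 147  74]
 [142 153 190 196 197 195 197 197 200 126]
 [144 146 158 161 125 130 133 132 141 
[... 1567 characters left out ...]
1 123 125 124 120 119 119 121 121]
 [ 98 109 120 116 114 115 118 122 125 127 124  54  10  10  12  10  10  11
   13  11  12  10  18 107 113 124 126 124 121 119 121 121]
 [142 149 136 120 116 116 115 117 121 124 128 125 121 121 121 119 118 115
  113 117 120 117 114 106 107 113 124 126 123 121 119 119]
 [143 147 146 133 121 115 115 116 117 121 124 126 124 121 122 120 119 118
  117 113 115 121 117 113 106 106 114 126 126 123 120 119]
 [150 150 150 146 135 122 115 115 116 117 121 125 126 124 121 121 120 119
  118 117 113 115 120 118 113 106 106 114 125 126 124 121]
 [ 82 152 150 145 140 139 122 116 115 116 116 120 125 126 125 121 120 120
  118 118 117 113 116 121 118 113 105 106  96  82  79  80]]
```

Run:
```python
from plan import *
c,t=pickle.load(open("cf.pkl","rb")); t0=pickle.load(open("c0.pkl","rb"))["top"]
for yy in(.062,.068):
  A=acc-.001*ex-.045*n+yy*ey
  for st in(-1,-.15,0,.15): print(yy,st,[proj(t,A+L*(-np.sin(st)*ex+np.cos(st)*n)).round(1) for L in(0,.03,.062)])
g=cv2.cvtColor(t["img"],cv2.COLOR_RGB2GRAY).astype(np.float32)
for z in(-.011,-.023):
  P=np.array([proj(t,acc-.001*ex+z*n+x*1e-3*ex) for x in range(-24,25,2)],np.float32)
  print(P[0],P[-1],cv2.remap(g,P[None,:,0],P[None,:,1],1)[0].astype(int))
```

```text
0.062 -1 [array([210.9, 178.5]), array([210.2, 172.4]), array([209.3, 165.7])]
0.062 -0.15 [array([210.9, 178.5]), array([209.7, 179.9]), array([208.3, 181.4])]
0.062 0 [array([210.9, 178.5]), array([209.7, 181.3]), array([208.3, 184.4])]
0.062 0.15 [array([210.9, 178.5]), array([209.7, 182.6]), array([208.4, 187.1])]
0.068 -1 [array([209.1, 178.5]), array([208.3, 172.4]), array([207.4, 165.6])]
0.068 -0.15 [array([209.1, 178.5]), array([207.8, 179.8]), array([206.3, 181.4])]
0.068 0 [array([209.1, 178.5]), array([207.8, 181.2]), array([206.4, 184.3])]
0.068 0.15 [array([209.1, 178.5]), array([207.9, 182.5]), array([206.4, 187.1])]
[228.9508 189.3952] [229.0188 174.9714] [119 107 120 155 203 198 175 119 120 155 153 151 157 171 190 158 122  85
  78  89 148 178 149 140 141]
[229.2643 188.1978] [229.3366 173.9059] [122 156 202 192 169 121 120 154 153 151 156 169 188 162 128  91  76  85
 133 181 155 141 141 141 142]
```

```bash
python3 -c "
from workcell import arm
print(arm.sign_off())"
```

```text
the job is handed in; nothing more can be done
None
```

I've handed the job in at about 31 s: the locking screw was slackened and tightened again, the pointer looks lined up with the tab (star at about 0 by the camera), and the driver is standing released in its rack; sign-off returned no verdict.

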